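Clamp the salt shaker in a vice with its ratchet thimble

ROBOT

A 7-joint arm with a two-finger parallel gripper is mounted at the origin on a cart in front of the work surface, level with it; the furniture and walls round the work are solid. World frame = base frame: x ahead of the robot, y to its left, z up, the work surface at z = 0. Lengths are in m, angles in rad, forces in N, time in s.
With the tool pointing down it reaches from about 0.425 to 1.025 m from the base axis. Payload 3.6 kg.
Tool frame: the origin (TCP) lies between the finger pads; the fingertips stand 17 mm ahead of it and the grasp point (between the pads) lies 2 mm behind it (bot.tip_reach is the distance from the TCP to the fingertips, in m); z points along the fingers, y is the direction in which the jaws open and shut (so a half turn about z gives the same grasp; the last joint's range is limited). The gripper opens to 85 mm and grips with 20 to 120 N. Pads are 22 mm wide; open, the fingers measure 114 mm over their backs; the gripper's body (76 mm by 85 mm) begins 54 mm behind the grasp point. The pads swing forward as they close: fully open they stand 13 mm farther back than shut.
Start: joints at [-1.429, 0.591, 0.048, 1.609, -0.033, 0.943, -0.034], TCP at [0.169, 0.705, 0.248] pointing down, gripper open.
Joint ranges: [-2.69, 2.69], [-0.47, 2.24], [-1.27, 1.36], [0.19, 2.51], [-1.53, 4.68], [0.08, 2.07], [-3.09, 3.09]. Speed limits (rad/s): [2.57, 2.57, 3.14, 3.14, 3.14, 3.14, 3.14].

INTERFACE

Orientations are given as a unit quaternion [x, y, z, w].
In Python, from workcell import bot gives the robot as it stands. The module is installed in compiled form; this text tells all that it offers.
- The arm moves only by the tool send_rows, never from a script. Its argument "commands" is a list of rows, each an object with "slide": the shift along the tool's x, y, z each as a share of 100 mm, from -1 to 1, a list of three; "twist": the turn about the tool's z as a share of 180 degrees, from -1 to 1. In form: [{"slide": [tx, ty, tz], "twist": twist}, ...]. A call has 1 to 20 rows; each row is the pose to reach, as a shift and turn from the pose measured when the call began, along the tool's axes at that moment, turning the shorter way round; what a row does not reach only later rows make up. A row lasts 1/8 s, in which the tool goes at most 62.5 mm and 10.7 degrees, less where a joint would pass 70% of its speed; a pose out of reach is approached as far as the arm can. A call with a number of a shift or a turn outside -1 to 1 is refused whole. A call with a gripper value outside its range is refused whole. "hand" is the closure in counts, from 0 (fully open) to 255 (shut), set as the call begins (left out, the last holds). The fingers move at their own pace and stop on an object; the grip force is fixed at half the most. Time passes only in rows, so rows that repeat a pose let the fingers close. It gives the time, the measured TCP pose, the force and the opening at its end, in the units of the state.
- bot.observe(): the state, without advancing time (a new reading comes with each control period).
- bot.read_camera(name): name is "scene" or "side" or "wrist"; returns the picture (480x640x3 uint8, red, green, blue); there is no depth.
- bot.calibration(name): a dict with "intrinsics" (3x3 intrinsics, pixels), "distortion" ([k1, k2, p1, p2, k3] as OpenCV has them; the pictures are not rectified), "world_from_camera" (4x4, takes a point from camera to world coordinates). Camera axes: x right, y down, z forward; pixel columns grow to the right and rows downward; lengths in m; the calibration is good to about 2 mm. A picture is of the moment at which its call begins: read the wrist's pose just before it. calibration takes no time and is no camera call; for the wrist camera it gives the pose at the moment of the call.
- bot.finish_job(): hands the job in, once; it reports no verdict.
Trained networks look in the newest picture that a camera, given by its name, has taken for a name from the list of things; names that differ only in an ending like _2 or _b are one class to them, and where a whole thing is asked for, a point or a joint stands for the part that bears it (a point fixed in the world has none). Each returns a list of dicts, best first, with "score" (0 to 1); they miss things now and then, are a little off and sometimes report something else, mostly with a low value. They report only what shows in the picture. A call takes as long as a camera call. They do not tell look-alikes from the thing itself.
- bot.search_frame(camera, query): "rect" ([left, top, right, bottom] in pixels, round what is visible of it).
The state is a dict: "time_s": time; "qpos": joint angles; "joint_vel": joint speeds; "effort": joint torques, N m; "position": TCP position; "ee_rot": TCP orientation; "ft_force": force on the tool from outside, world axes, zero at the start; "torque": the same for the moment, N m; "width": finger opening in m.
Only numpy, scipy, OpenCV 4.12 (cv2) and the standard library are available. Lean on these libraries where they do the work, as an engineer would, in place of code of your own. Each camera call takes 0.05 s, during which the arm holds its last target.

TASK

The salt shaker is to be held for unscrewing its cap: stand it upright on the base of the vice, between the two jaws, and let go of it. Then clamp it by turning the small ratchet knob on top (not the wider barrel under it, which would crack the glass) clockwise seen from above until the ratchet slips; let it slip clearly, about an eighth of a turn, but less than a quarter turn, and let go. Leave the jam jar, the tin and the garlic where they are.

Things in the scene. Friction and masses are not known exactly. Their poses are not given: they have to be found in the camera images.
- salt_shaker: Round glass salt shaker with a grey perforated cap, 90 mm tall, about 0.1 kg (0.07 to 0.14). Widest (43 mm) about 30 mm above its foot, 38 mm at the foot; the cap, 34 mm across, is its upper part from 66 to 84 mm and is easily gripped from above. Origin at the centre of its underside, z up.
- vice: Fixed vice on a white base plate, 100 x 196 mm, top 12 mm above the worktop. Origin at worktop height under the axis of a clamped shaker; z up, yaw varies. In its frame the fixed V-jaw is at -y (faces 22 mm from the origin axis, top 52 mm high), the moving jaw at +y, the gearbox (56 x 54 mm, top 58 mm high) at y = 119 mm; the vertical axis of barrel and ratchet knob is at (0, 119 mm).
- shaker_place (a point): Where the middle of the shaker's underside is best set down: on the top of the vice's base, 12 mm above the worktop, at (0, 5 mm) in the vice's frame. There is room for about 4 mm of error to either side along y and 5 mm along x; the moving jaw then pushes the shaker into the V, which centres it.
- jaw: Moving jaw, aluminium block 52 x 12 mm, 16 to 52 mm above the worktop; slides along the vice's -y, 8 mm per rad of the barrel. Origin mid-block at worktop height, at y = 60 mm in the vice's frame at the start. Its black pad was set out by hand, face 14 to 28 mm ahead of the origin (not measured, does not shift under load): the shaker is clamped after some 1.3 to 3.1 rad, to be felt.
- thimble: The wide knurled steel barrel, 40 mm diameter, from 59 to 73 mm above the worktop, vertical axis. The ratchet knob carries it along, and it drives the jaw without slip, so turning the barrel itself would crack the glass. Takes about 0.12 N m while the jaw runs free, stays where it is left, and stands still once the shaker is clamped. Origin on its axis, 58 mm above the worktop; z up.
- ratchet_knob: The small knurled steel knob on top of the barrel, round, 26 mm diameter, its grip 76 to 102 mm above the worktop, same axis. It can be gripped at any yaw from above and needs one to three strokes. Clockwise it carries the barrel along up to about 0.25 N m, then slips on it at that torque (the shaker is then clamped with about 15 N). Origin on its axis, 73 mm above the worktop; z up.
- knob_mark (a point): End of the dark line on the top of the ratchet knob, 12 mm from its axis, 102 mm above the worktop. At the start it lies in line with the dark line on the barrel, along the barrel's own +x axis. The angle by which it has gone clockwise (towards the barrel's -y) from there is the slip. A quarter turn of slip brings it to the barrel's -y axis.
- jam_jar: Bystander: squarish glass jam jar with a yellow-brown lid, 60 x 60 mm, 85 mm tall. Origin at the centre of its underside.
- tomato_tin: Bystander: tin with a printed label, 75 mm diameter, 58 mm tall. Origin at the centre of its underside.
- garlic: Bystander: garlic bulb, 50 mm wide, 51 mm tall. Origin at the centre of its underside.
Things that resemble listed ones, but are neither listed nor needed, are in the scene too. What is shaped like the salt_shaker but red is not meant.

How it is judged:
By the outcome, as a careful person would: the job done as asked, in the order asked, and still so for the second after the job is handed in, with the robot touching nothing.
It also fails if it takes over 67 s, if anything falls off the work surface, if the arm or the gripper's body presses on something with over 40 N, if the wrist force passes 120 N, or if a joint passes its speed limit or range.

## Working session

There is one attempt and no reset: what is moved stays moved. The work goes in short steps, Python scripts to look and compute and a tool call to move; the robot and the scene stay as the last step left them, time stands still between calls to the robot, and variables do not carry over. Pictures are saved under pics/ and viewed, and the job is handed in when it is done.

Besides the shell and the picture viewer there is one more tool, called after ">>>" as name(argument=value, ...), one argument or row to a line, values as JSON. send_rows: Moves the arm, as the interface text tells. Its arguments: {"type":"object","properties":{"commands":{"type":"array"},"hand":{"type":"number"}},"required":["commands"]}

```bash
mkdir -p pics; cat > h.py <<'E'
import numpy as np, cv2
from workcell import bot
def save(name,fn):
    im=bot.read_camera(name); cv2.imwrite('pics/'+fn,im[:,:,::-1]); return im
def ray(cam,uv,cal=None):
    c=cal or bot.calibration(cam); K=np.array(c["intrinsics"]);d=np.array(c["distortion"]);T=np.array(c["world_from_camera"])
    p=cv2.undistortPoints(np.array([[uv]],float),K,d)[0,0]
    v=T[:3,:3]@np.array([p[0],p[1],1]); return T[:3,3],v/np.linalg.norm(v)
def onz(cam,uv,z,cal=None):
    o,v=ray(cam,uv,cal); return o+v*(z-o[2])/v[2]
def proj(cam,P,cal=None):
    c=cal or bot.calibration(cam); K=np.array(c["intrinsics"]);d=np.array(c["distortion"]);T=np.linalg.inv(np.array(c["world_from_camera"]))
    return cv2.projectPoints(np.atleast_2d(np.array(P,float)),cv2.Rodrigues(T[:3,:3])[0],T[:3,3],K,d)[0][:,0]
def tri(rays):
    A=np.zeros((3,3));b=np.zeros(3)
    for o,v in rays:
        M=np.eye(3)-np.outer(v,v);A+=M;b+=M@o
    return np.linalg.solve(A,b)
E
python3 - <<'E'
from h import *
s=bot.observe();print({k:np.round(v,3) for k,v in s.items()}, bot.tip_reach)
for c in ["scene","side","wrist"]:
    save(c,c+'0.png'); k=bot.calibration(c); print(c,np.round(k["world_from_camera"],3).tolist(),np.round(k["intrinsics"],0).tolist())
    for q in ["salt_shaker","vice","ratchet_knob","thimble","jaw"]:
        print(c,q,[(np.round(r["rect"]).tolist(),round(r["score"],2)) for r in bot.search_frame(c,q)])
E
```

```text
{'time_s': np.float64(0.0), 'qpos': array([-1.428,  0.592,  0.048,  1.61 , -0.033,  0.943, -0.034]), 'joint_vel': array([-0.001,  0.   ,  0.001, -0.001, -0.   , -0.001,  0.001]), 'effort': array([-0.0000e+00, -5.4871e+01,  1.5470e+00, -1.9813e+01,  9.0000e-03,
        9.0000e-03, -0.0000e+00]), 'position': array([0.169, 0.704, 0.247]), 'ee_rot': array([ 0.118,  0.993, -0.001, -0.   ]), 'ft_force': array([-0.427, -0.02 ,  0.511]), 'torque': array([ 0.003, -0.047,  0.016]), 'width': np.float64(0.085)} 0.017
scene [[0.687, -0.517, 0.51, 0.162], [-0.726, -0.48, 0.492, -0.145], [-0.01, -0.709, -0.706, 0.661], [0.0, 0.0, 0.0, 1.0]] [[436.0, 0.0, 324.0], [0.0, 436.0, 238.0], [0.0, 0.0, 1.0]]
scene salt_shaker [([185.0, 205.0, 208.0, 248.0], 0.95), ([280.0, 204.0, 302.0, 244.0], 0.82), ([230.0, 210.0, 255.0, 249.0], 0.74)]
scene vice [([295.0, 269.0, 409.0, 388.0], 0.86), ([314.0, 266.0, 334.0, 292.0], 0.25)]
scene ratchet_knob [([316.0, 270.0, 332.0, 291.0], 0.85)]
scene thimble [([310.0, 268.0, 338.0, 300.0], 0.59)]
scene jaw [([333.0, 305.0, 368.0, 340.0], 0.75)]
side [[0.999, 0.013, -0.032, 0.604], [0.033, -0.632, 0.775, -0.397], [-0.01, -0.775, -0.632, 0.636], [0.0, 0.0, 0.0, 1.0]] [[434.0, 0.0, 315.0], [0.0, 434.0, 232.0], [0.0, 0.0, 1.0]]
side salt_shaker [([276.0, 187.0, 297.0, 226.0], 0.94), ([259.0, 166.0, 276.0, 205.0], 0.83), ([314.0, 203.0, 335.0, 244.0], 0.59)]
side vice [([231.0, 253.0, 302.0, 372.0], 0.95)]
side ratchet_knob [([265.0, 254.0, 281.0, 271.0], 0.61)]
side thimble []
side jaw [([253.0, 292.0, 285.0, 324.0], 0.63), ([351.0, 203.0, 384.0, 251.0], 0.4)]
wrist [[0.235, 0.935, 0.265, 0.102], [0.972, -0.226, -0.063, 0.721], [0.001, 0.272, -0.962, 0.374], [0.0, 0.0, 0.0, 1.0]] [[385.0, 0.0, 314.0], [0.0, 385.0, 234.0], [0.0, 0.0, 1.0]]
wrist salt_shaker []
wrist vice []
wrist ratchet_knob []
wrist thimble []
wrist jaw []
```

View pics/scene0.png

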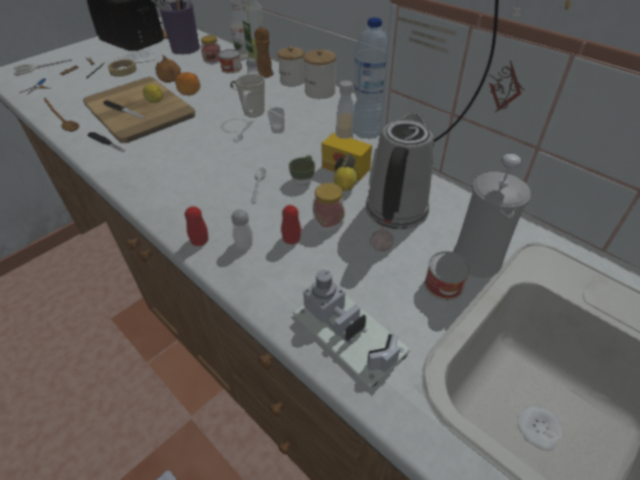

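View pics/side0.png

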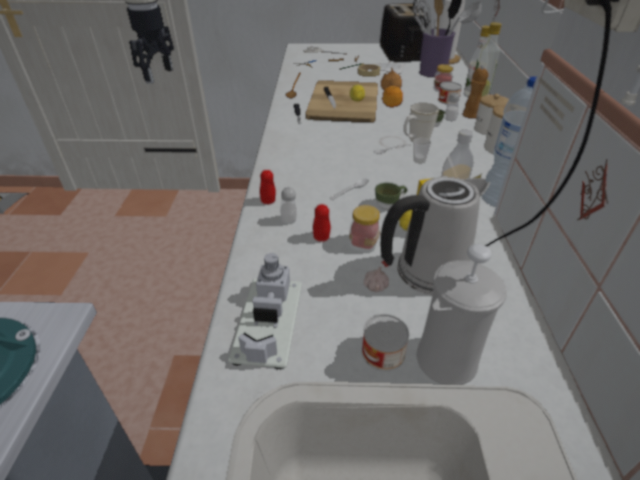

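```bash
python3 - <<'E'
import cv2
a=cv2.imread('pics/scene0.png')[190:270,170:330];b=cv2.imread('pics/side0.png')[155:255,240:400]
cv2.imwrite('pics/crop0.png',cv2.vconcat([cv2.resize(a,(640,320),interpolation=2)[:250],cv2.resize(b,(560,350),interpolation=2)][:1]+[cv2.copyMakeBorder(cv2.resize(b,(560,350),interpolation=2),0,0,0,80,0)]))
E
```

```text
(no output)
```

View pics/crop0.png

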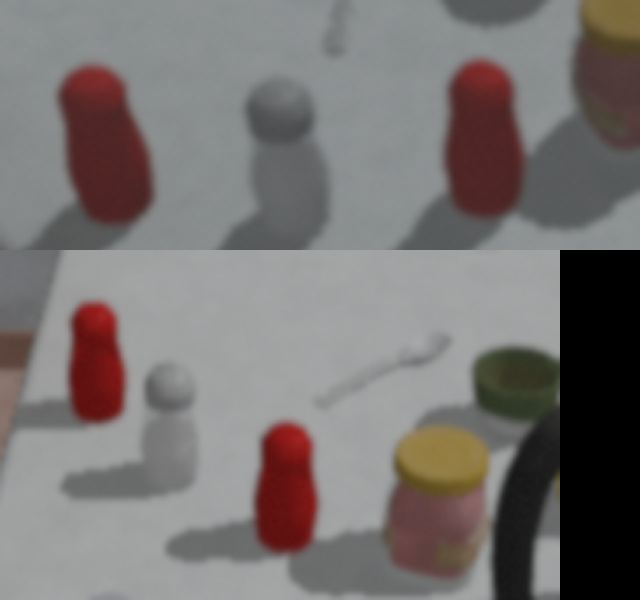

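The candidates are red (197,226), clear glass with grey cap (242,230) and red (290,225) in the scene picture. The middle one fits: glass, grey cap, not red. In the side picture it is at (287,206). Next I locate it and the vice.

```bash
python3 - <<'E'
from h import *
p=tri([ray('scene',(240,217.5)),ray('side',(288.6,193.9))]);print('cap',p)
for r in [('scene',(196,226)),('scene',(290,225))]: print(onz(*r,0.045))
print('knob',tri([ray('scene',(324,280.5)),ray('side',(273,262.5))]))
print('jar',tri([ray('scene',(328,206)),ray('side',(365,228))]))
a=cv2.imread('pics/scene0.png')[255:395,285:420];b=cv2.imread('pics/side0.png')[245:375,220:310]
cv2.imwrite('pics/c1.png',cv2.resize(a,None,fx=4.2,fy=4.2,interpolation=2));cv2.imwrite('pics/c2.png',cv2.resize(b,None,fx=4.5,fy=4.5,interpolation=2))
E
```

```text
cap [0.51187541 0.42537085 0.07668551]
[0.45192288 0.50325206 0.045     ]
[0.5867551  0.36190536 0.045     ]
knob [0.50248679 0.18497997 0.08691694]
jar [0.68388861 0.34505774 0.04435739]
```

View pics/c1.png

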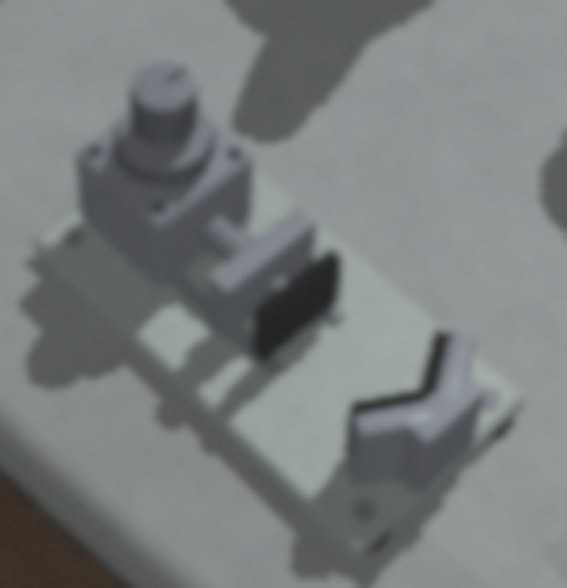

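View pics/c2.png

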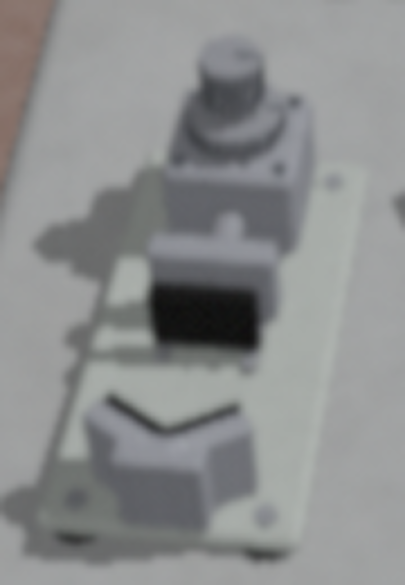

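The crops show the knob, black jaw pad and V-jaw clearly. I read the base-plate corners from them to get a first estimate of the vice pose.

```bash
python3 - <<'E'
from h import *
S=lambda x,y:(x/4.2+285,y/4.2+255)
D=lambda x,y:(x/4.5+220,y/4.5+245)
for n,q in dict(R=(523,395),B=(365,548),L=(35,243)).items(): print('scene',n,onz('scene',S(*q),.012))
for n,q in dict(BL=(45,515),BR=(298,545),TR=(370,168)).items(): print('side',n,onz('side',D(*q),.012))
print('knobtop', tri([ray('scene',S(164,85)),ray('side',D(233,54))]))
print('knobbarrelbase', onz('scene',S(168,150),.066),onz('side',D(238,125),.066))
E
```

```text
scene R [0.53632372 0.02001285 0.012     ]
scene B [0.44254692 0.02514536 0.012     ]
scene L [0.45427118 0.2164117  0.012     ]
side BL [0.44210151 0.02734822 0.012     ]
side BR [0.53736651 0.01688713 0.012     ]
side TR [0.55320213 0.20862885 0.012     ]
knobtop [0.50158404 0.18373178 0.10211136]
knobbarrelbase [0.49930713 0.17980777 0.066     ] [0.50149348 0.17965037 0.066     ]
```

```bash
cat >> h.py <<'E'
from scipy.spatial.transform import Rotation as R
def st():
    s=bot.observe(); Rm=R.from_quat(s["ee_rot"]).as_matrix()
    print('t',round(float(s["time_s"]),2),'pos',np.round(s["position"],4),'tooly ang',round(np.degrees(np.arctan2(Rm[1,1],Rm[0,1])),1),'z',np.round(Rm[:,2],3),'F',np.round(s["ft_force"],2),'M',np.round(s["torque"],3),'w',round(float(s["width"]),4),'q',np.round(s["qpos"],2)); return s
def go(t,yang=None):
    s=st();Rm=R.from_quat(s["ee_rot"]).as_matrix(); d=Rm.T@(np.array(t)-s["position"])
    tw=None
    if yang is not None:
        a=np.degrees(np.arctan2(Rm[1,1],Rm[0,1])); dd=(yang-a+180)%360-180; tw=-dd/180
    print('slide',np.round(d*10,3),'twist',tw)
E
python3 -c "
from h import *
go([.512,.425,.22],45)"
```

```text
t 0.9 pos [0.1694 0.7049 0.2483] tooly ang 76.5 z [ 0. -0. -1.] F [-1.46 -0.62 -0.26] M [-0.003  0.041  0.025] w 0.0852 q [-1.43  0.59  0.05  1.61 -0.03  0.94 -0.03]
slide [-3.985 -1.922  0.283] twist 0.17495224127923514
```

>>> send_rows(
  commands=[
    {"slide": [-0.6, -0.28, 0], "twist": 0.06},
    {"slide": [-1, -0.48, 0], "twist": 0.12},
    {"slide": [-1, -0.48, 0], "twist": 0.17},
  ],
)

```text
time_s: 1.27
position: [0.262, 0.6306, 0.2488]
ee_rot: [0.382, 0.924, -0.0, 0.002]
ft_force: [-0.9, 0.5, 0.8]
width: 0.0854
```

```bash
python3 -c "
from h import *
go([.512,.425,.22],45)"
```

```text
t 1.27 pos [0.262  0.6306 0.2488] tooly ang 45.0 z [ 0.004 -0.002 -1.   ] F [-0.95  0.53  0.76] M [0.016 0.084 0.025] w 0.0854 q [-1.38  0.54  0.2   1.72 -0.13  0.9  -0.34]
slide [-3.221  0.311  0.302] twist 0.0002454891888169818
```

>>> send_rows(
  commands=[
    {"slide": [-0.6, 0.05, 0.0], "twist": 0},
    {"slide": [-1, 0.1, 0.1], "twist": 0},
    {"slide": [-1, 0.1, 0.1], "twist": 0},
  ],
)

```text
time_s: 1.65
position: [0.3451, 0.5623, 0.239]
ee_rot: [0.386, 0.922, -0.001, 0.004]
ft_force: [-0.4, -0.3, 0.2]
width: 0.0853
```

>>> send_rows(
  commands=[
    {"slide": [-0.6, 0.05, 0.0], "twist": 0},
    {"slide": [-1, 0.1, 0.1], "twist": 0},
    {"slide": [-1, 0.1, 0.1], "twist": 0},
  ],
)

```text
time_s: 2.02
position: [0.4262, 0.4941, 0.2295]
ee_rot: [0.39, 0.921, -0.002, 0.005]
ft_force: [-0.9, -0.0, 0.6]
width: 0.0856
```

```bash
python3 -c "
from h import *
go([.512,.425,.22],45)
save('wrist','w1.png')
print([(np.round(r['rect']),r['score']) for r in bot.search_frame('wrist','salt_shaker')])"
```

```text
t 2.02 pos [0.4262 0.4941 0.2295] tooly ang 44.1 z [ 0.008 -0.008 -1.   ] F [-0.89 -0.01  0.63] M [ 0.04  -0.069  0.031] w 0.0856 q [-1.08  0.53  0.21  1.8  -0.13  0.83 -0.04]
slide [-1.092  0.135  0.108] twist -0.005002910372480566
[(array([321., 370., 364., 410.]), 0.93), (array([309., 283., 360., 364.]), 0.68), (array([323., 190., 375., 253.]), 0.65)]
```

View pics/w1.png

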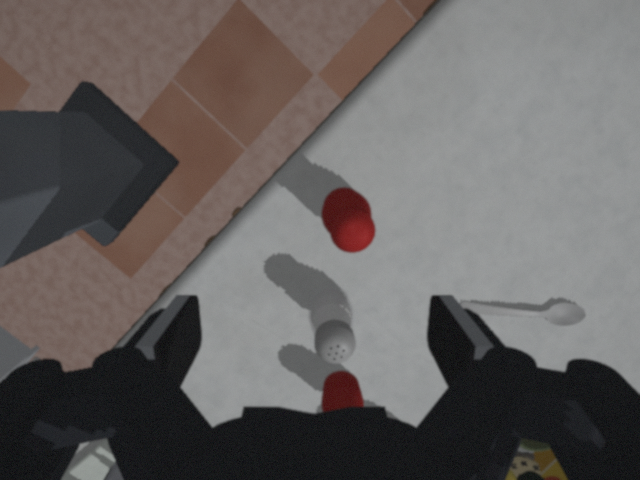

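The wrist picture shows the clear shaker between the two reds, its perforated cap at about (336,345). I use it to refine the position.

```bash
python3 -c "
from h import *
go([.512,.425,.22],45)
c=bot.calibration('wrist')
print(onz('wrist',(335,342),.078,c), onz('wrist',(336,348),.088,c))
print(tri([ray('wrist',(335.5,343)),ray('scene',(240,217.5)),ray('side',(288.6,193.9))]))"
```

```text
t 2.12 pos [0.4219 0.4987 0.2298] tooly ang 44.5 z [ 0.005 -0.005 -1.   ] F [-1.05  0.08 -0.41] M [0.101 0.069 0.068] w 0.0857 q [-1.08  0.53  0.21  1.8  -0.13  0.83 -0.04]
slide [-1.157  0.126  0.106] twist -0.0026388929200616457
[0.50631923 0.43784919 0.078     ] [0.50595326 0.43858507 0.088     ]
[0.51264876 0.43285661 0.07044899]
```

>>> send_rows(
  commands=[
    {"slide": [-0.6, 0.05, 0.0], "twist": 0},
    {"slide": [-1, 0.12, 0.1], "twist": 0},
    {"slide": [-1, 0.12, 0.3], "twist": 0},
    {"slide": [-1, 0.12, 0.3], "twist": 0},
    {"slide": [-1, 0.12, 0.3], "twist": 0},
  ],
)

```text
time_s: 2.75
position: [0.4985, 0.4384, 0.2005]
ee_rot: [0.384, 0.923, -0.001, 0.002]
ft_force: [-0.4, 0.1, -0.0]
width: 0.0851
```

```bash
python3 -c "
from h import *
st()
c=bot.calibration('wrist')
save('wrist','w2.png')
go([.512,.425,.22],45)
r=bot.search_frame('wrist','salt_shaker')
print([(np.round(x['rect']),x['score']) for x in r])
import pickle;pickle.dump(c,open('c2.pkl','wb'))"
```

```text
t 2.75 pos [0.4985 0.4384 0.2005] tooly ang 44.8 z [ 0.004 -0.003 -1.   ] F [-0.36  0.06 -0.05] M [ 0.064 -0.038  0.101] w 0.0851 q [-0.93  0.57  0.2   1.8  -0.14  0.78  0.12]
t 2.8 pos [0.499  0.4381 0.2009] tooly ang 44.7 z [ 0.005 -0.003 -1.   ] F [-0.38  0.65  0.41] M [-0.005 -0.023 -0.01 ] w 0.0857 q [-0.93  0.57  0.2   1.8  -0.14  0.78  0.12]
slide [-0.186  0.    -0.19 ] twist -0.0014279539267669683
[(array([308.,  78., 369., 137.]), 0.89), (array([304., 309., 357., 400.]), 0.87), (array([292., 201., 348., 277.]), 0.79)]
```

View pics/w2.png

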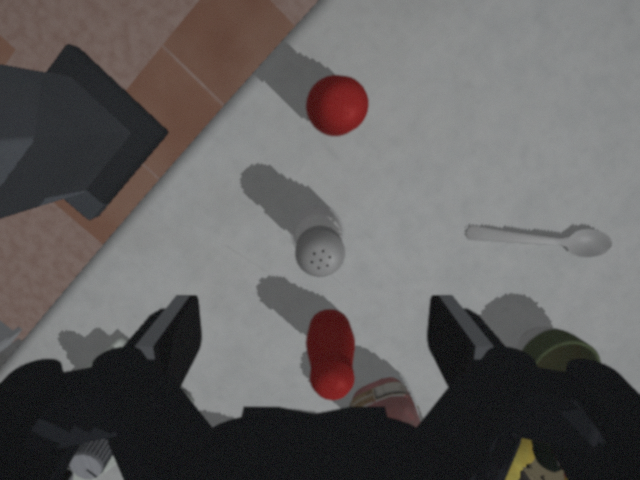

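```bash
python3 -c "
from h import *
import pickle;c=pickle.load(open('c2.pkl','rb'))
print(onz('wrist',(320,251),.078,c), onz('wrist',(320.5,259),.089,c))
print(tri([ray('wrist',(320,251),c),ray('scene',(240,217.5)),ray('side',(288.6,193.9))]))
print(proj('wrist',[.4985,.4384,.183],c), np.round(c['world_from_camera'],3))
for p in [(.512,.430,.075)]: go(p,45)"
```

```text
[0.51126327 0.43183185 0.078     ] [0.51264544 0.43066196 0.089     ]
[0.51262729 0.4298227  0.07324271]
[[313.35626685 301.55398411]] [[ 0.711  0.676  0.195  0.449]
 [ 0.704 -0.683 -0.196  0.488]
 [ 0.001  0.277 -0.961  0.326]
 [ 0.     0.     0.     1.   ]]
t 2.85 pos [0.4994 0.4378 0.2011] tooly ang 44.7 z [ 0.005 -0.003 -1.   ] F [0.65 0.4  0.18] M [-0.005 -0.008  0.02 ] w 0.0857 q [-0.93  0.57  0.2   1.8  -0.14  0.78  0.12]
slide [-0.136  0.033  1.262] twist -0.0016076500637012714
```

>>> send_rows(
  commands=[
    {"slide": [-0.13, 0.035, 0.3], "twist": 0},
    {"slide": [-0.13, 0.035, 0.75], "twist": 0},
    {"slide": [-0.13, 0.035, 0.75], "twist": 0},
    {"slide": [-0.13, 0.035, 0.75], "twist": 0},
  ],
)

```text
time_s: 3.35
position: [0.5118, 0.4319, 0.1276]
ee_rot: [0.385, 0.923, 0.0, 0.003]
ft_force: [0.2, 0.4, 0.4]
width: 0.0856
```

```bash
python3 -c "
from h import *
go([.512,.4305,.075],45)
c=bot.calibration('wrist')
save('wrist','w3.png')
print(proj('wrist',[[.512,.4305,.078],[.512,.4305,.089]],c))"
```

```text
t 3.35 pos [0.5118 0.4319 0.1276] tooly ang 44.8 z [ 0.007 -0.002 -1.   ] F [0.23 0.38 0.38] M [ 0.017  0.04  -0.007] w 0.0856 q [-0.89  0.67  0.17  1.83 -0.17  0.66  0.16]
slide [-0.008 -0.01   0.526] twist -0.0013353738456140087
[[311.24273538 274.45205199]
 [311.18022698 283.47737734]]
```

View pics/w3.png

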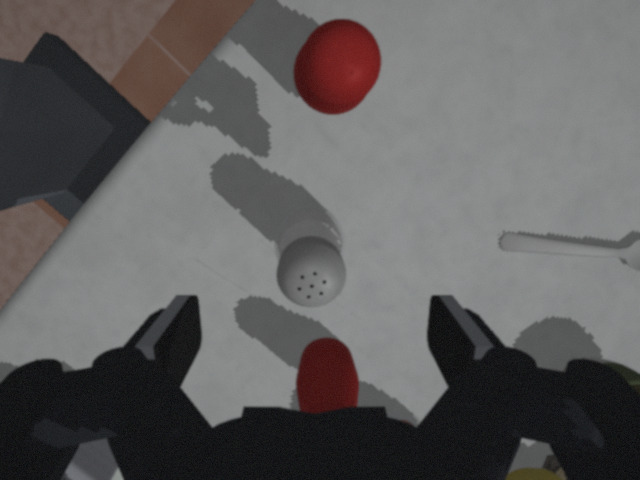

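The perforated top sits at (313,285) against a predicted (311,283), so the position agrees. I descend and grip.

>>> send_rows(
  commands=[
    {"slide": [-0.01, 0.0, 0.3], "twist": 0},
    {"slide": [-0.01, 0.0, 0.52], "twist": 0},
    {"slide": [-0.01, 0.0, 0.52], "twist": 0},
    {"slide": [-0.01, 0.0, 0.52], "twist": 0},
  ],
)

```text
time_s: 3.9
position: [0.5138, 0.4317, 0.077]
ee_rot: [0.385, 0.923, 0.002, 0.004]
ft_force: [-0.0, 0.2, 0.1]
width: 0.0853
```

>>> send_rows(
  commands=[
    {"slide": [0, 0, 0], "twist": 0},
    {"slide": [0, 0, 0], "twist": 0},
    {"slide": [0, 0, 0], "twist": 0},
    {"slide": [0, 0, 0], "twist": 0},
    {"slide": [0, 0, 0], "twist": 0},
    {"slide": [0, 0, 0], "twist": 0},
  ],
  hand=255,
)

```text
time_s: 4.65
position: [0.5138, 0.4318, 0.0777]
ee_rot: [0.385, 0.923, 0.002, 0.004]
ft_force: [-0.9, -1.4, 5.1]
width: 0.0319
```

```bash
python3 -c "
from h import *
st()
save('wrist','w4.png')
st()"
```

```text
t 4.65 pos [0.5138 0.4318 0.0777] tooly ang 44.7 z [ 0.008  0.    -1.   ] F [-0.9  -1.45  5.14] M [-0.26   0.34  -0.003] w 0.0319 q [-0.87  0.74  0.15  1.84 -0.18  0.57  0.18]
t 4.7 pos [0.5138 0.4317 0.0777] tooly ang 44.7 z [ 0.008  0.    -1.   ] F [-1.33 -0.95  4.88] M [-0.224  0.326 -0.015] w 0.0315 q [-0.87  0.74  0.15  1.84 -0.18  0.57  0.18]
```

View pics/w4.png

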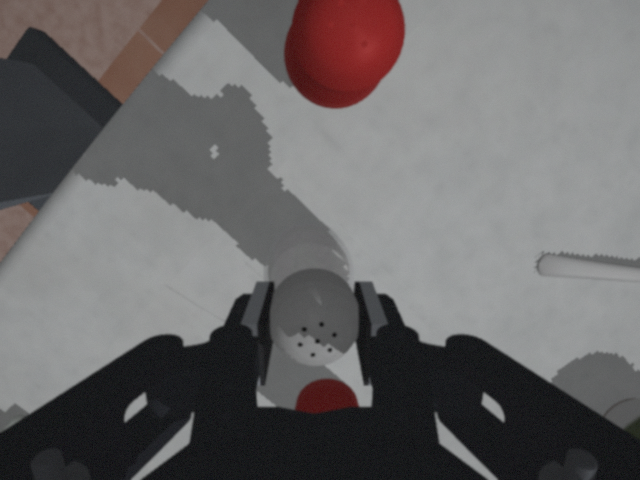

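The grip on the cap is good (31.9 mm, the cap sits between the pads in the picture). I lift it.

>>> send_rows(
  commands=[
    {"slide": [0, 0, -0.3], "twist": 0},
    {"slide": [0, 0, -0.7], "twist": 0},
    {"slide": [0, 0, -1], "twist": 0},
    {"slide": [0, 0, -1], "twist": 0},
  ],
)

```text
time_s: 5.2
position: [0.5145, 0.4328, 0.18]
ee_rot: [0.385, 0.923, 0.004, 0.005]
ft_force: [-0.5, 1.1, -0.3]
width: 0.0318
```

```bash
python3 -c "
from h import *
go([.495,.25,.23],-4)
save('wrist','w5.png');save('side','s5.png')
print(bot.search_frame('side','salt_shaker'))"
```

```text
t 5.2 pos [0.5145 0.4328 0.18  ] tooly ang 44.7 z [ 0.013  0.004 -1.   ] F [-0.47  1.15 -0.33] M [ 0.036  0.018 -0.015] w 0.0318 q [-0.9   0.6   0.19  1.8  -0.15  0.74  0.15]
slide [-1.165 -1.419 -0.509] twist 0.270794191178628
[{'rect': [276.4, 148.3, 296.0, 190.6], 'score': 0.88}, {'rect': [259.1, 167.6, 273.7, 203.4], 'score': 0.69}]
```

View pics/w5.png

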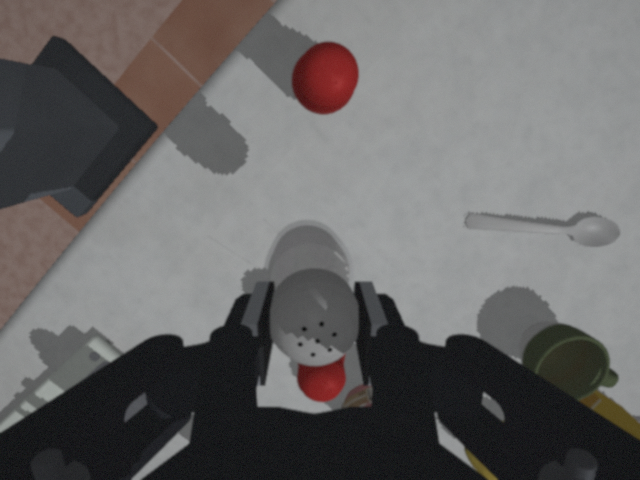

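View pics/s5.png

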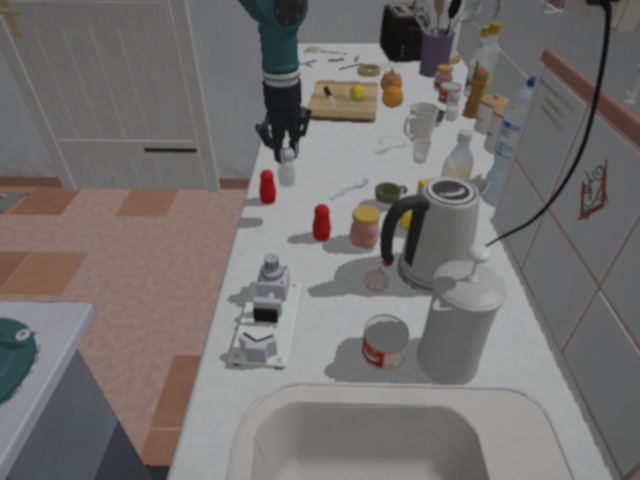

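The shaker hangs upright in the gripper in both pictures (side (286,170)). I carry it, raised, toward the vice.

>>> send_rows(
  commands=[
    {"slide": [-0.4, -0.4, -0.3], "twist": 0.05},
    {"slide": [-0.7, -0.8, -0.5], "twist": 0.1},
    {"slide": [-1, -1, -0.6], "twist": 0.16},
    {"slide": [-1, -1, -0.6], "twist": 0.22},
    {"slide": [-1, -1, -0.6], "twist": 0.27},
  ],
)

```text
time_s: 5.98
position: [0.5103, 0.2885, 0.2349]
ee_rot: [0.733, 0.68, 0.0, 0.003]
ft_force: [0.8, 0.0, -1.7]
width: 0.0319
```

```bash
python3 -c "
from h import *
go([.4932,.0693,.24],-4)"
```

```text
t 5.97 pos [0.5103 0.2885 0.2349] tooly ang -4.2 z [ 0.004 -0.003 -1.   ] F [ 0.84  0.03 -1.67] M [0.031 0.002 0.066] w 0.0319 q [-0.93  0.47  0.46  1.96 -0.28  0.78 -0.39]
slide [-2.199 -0.008 -0.044] twist -0.0013814645776270772
```

>>> send_rows(
  commands=[
    {"slide": [-0.5, 0, 0], "twist": 0},
    {"slide": [-1, 0, 0], "twist": 0},
    {"slide": [-1, 0, 0], "twist": 0},
  ],
)

```text
time_s: 6.35
position: [0.5013, 0.1831, 0.2338]
ee_rot: [0.735, 0.678, -0.002, 0.003]
ft_force: [0.1, 0.4, -0.8]
width: 0.0317
```

>>> send_rows(
  commands=[
    {"slide": [-0.5, 0, 0], "twist": 0},
    {"slide": [-1, 0, 0], "twist": 0},
    {"slide": [-1, 0, 0], "twist": 0},
    {"slide": [-1, 0, 0], "twist": 0},
  ],
)

```text
time_s: 6.85
position: [0.493, 0.0844, 0.2338]
ee_rot: [0.735, 0.678, -0.003, 0.002]
ft_force: [0.8, 0.4, -0.6]
width: 0.0316
```

```bash
python3 -c "
from h import *
import pickle
go([.4932,.0693,.24],-4)
c=bot.calibration('wrist');pickle.dump(c,open('c6.pkl','wb'))
save('wrist','w6.png')
save('side','s6.png');save('scene','sc6.png')
go([.4932,.0693,.24],-4)"
```

```text
t 6.85 pos [0.493  0.0844 0.2338] tooly ang -4.7 z [-0.001 -0.007 -1.   ] F [ 0.85  0.39 -0.56] M [ 0.071 -0.005 -0.042] w 0.0316 q [-0.64  0.36  0.49  2.14 -0.25  0.7  -0.07]
slide [-0.151  0.014 -0.061] twist -0.0036780381709025137
t 7.0 pos [0.4932 0.0853 0.2341] tooly ang -4.5 z [-0.    -0.007 -1.   ] F [ 0.67  0.07 -1.39] M [-0.018 -0.025  0.016] w 0.0316 q [-0.64  0.36  0.49  2.14 -0.25  0.7  -0.07]
slide [-0.16   0.013 -0.058] twist -0.0028818671736557475
```

View pics/w6.png

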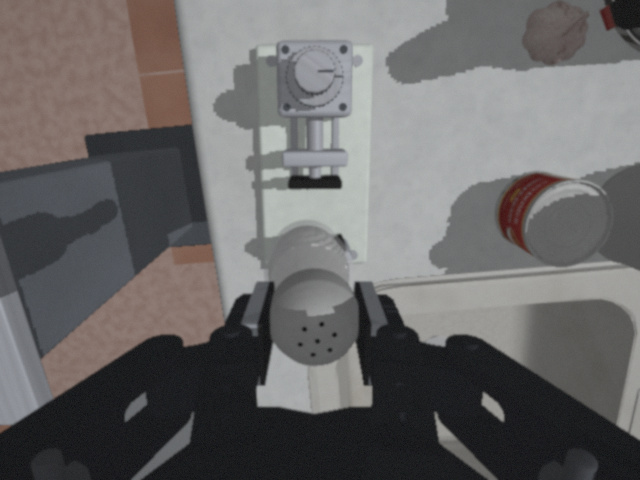

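View pics/s6.png

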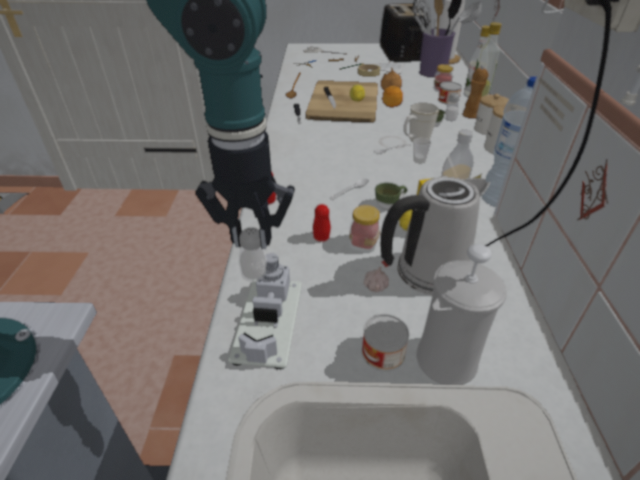

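View pics/sc6.png

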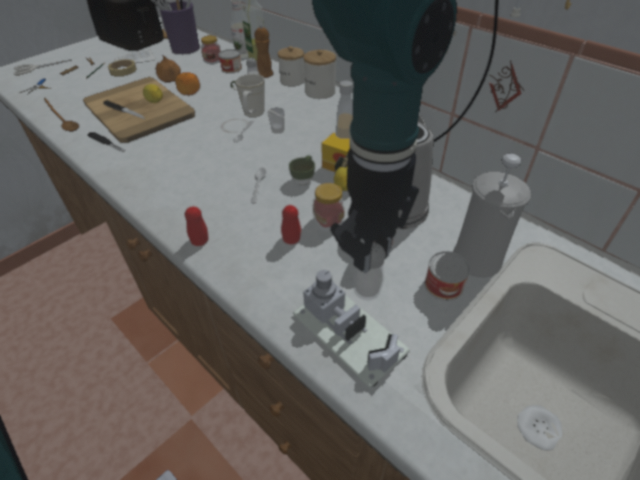

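The wrist picture gives a clear top view of the vice: gearbox with the knob at (312,72), its mark pointing right, black pad at (315,182), shaker in the gripper below. I use it to refine the vice pose.

```bash
python3 -c "
import cv2
a=cv2.imread('pics/w6.png')[30:270,210:410]
cv2.imwrite('pics/c6.png',cv2.resize(a,None,fx=2.5,fy=2.5,interpolation=2)[:300]);cv2.imwrite('pics/c6a.png',cv2.resize(a[0:100,40:160],None,fx=6,fy=6,interpolation=2))"
```

```text
(no output)
```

View pics/c6a.png

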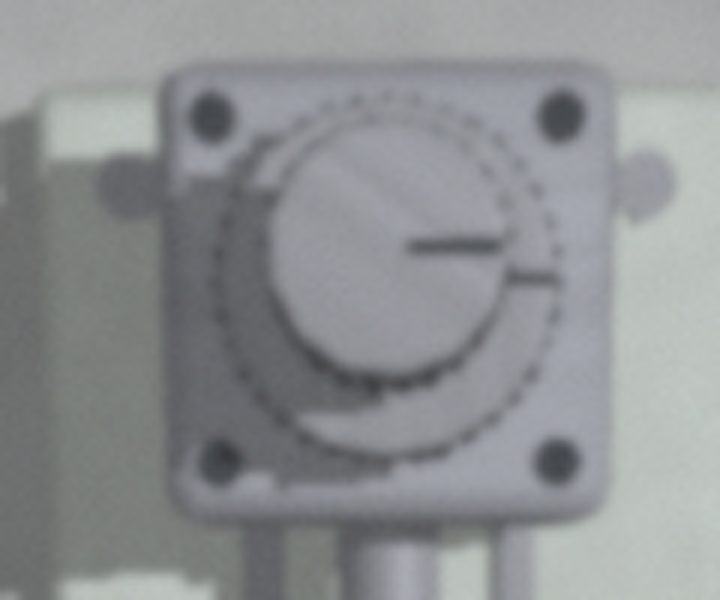

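```bash
python3 -c "
from h import *
import pickle;c=pickle.load(open('c6.pkl','rb'))
f=lambda x,y:((x+.5)/6-.5+250,(y+.5)/6-.5+30)
P=[onz('wrist',f(*q),.058,c) for q in [(212,117),(561,116),(556,461),(219,461)]]
for p in P:print(p)
m=np.mean(P,0);print('centre',m)
dx=(P[1]-P[0]+P[2]-P[3]);dy=(P[0]-P[3]+P[1]-P[2]);print(np.degrees(np.arctan2(dx[1],dx[0])),np.degrees(np.arctan2(-dy[0],dy[1])))
k=onz('wrist',f(391,252),.102,c);print('knob',k,'barrel',onz('wrist',f(387.5,278.5),.073,c))
L=[onz('wrist',q,.012,c) for q in [(258,50),(263.5,200)]];Rr=[onz('wrist',q,.012,c) for q in [(373,50),(368.5,200)]]
for a,b in (L,Rr): d=a-b;print('edge',a,b,np.degrees(np.arctan2(-d[0],d[1])))
print('mark',onz('wrist',f(500,244),.102,c)-k)
"
```

```text
[0.48190097 0.20764577 0.058     ]
[0.52379499 0.2042974  0.058     ]
[0.52060414 0.16444766 0.058     ]
[0.47877639 0.16790122 0.058     ]
centre [0.50126912 0.18607301 0.058     ]
-4.644757982145017 -4.536638411156906
knob [0.50161462 0.18527716 0.102     ] barrel [0.50130912 0.18588121 0.073     ]
edge [0.45689588 0.21700431 0.012     ] [0.44681212 0.09006647 0.012     ] -4.541957427361409
edge [0.55247962 0.20912408 0.012     ] [0.54278579 0.08215199 0.012     ] -4.365842615366829
mark [ 0.0113693  -0.00013966  0.        ]
```

```bash
python3 -c "
from h import *
import pickle;c=pickle.load(open('c6.pkl','rb'))
p=np.array([.4930,.0848,.2339])
print(proj('wrist',[p+[0,0,.0123],p,p-[0,0,.0777]],c))
for px in [(317.5,340)]: print(onz('wrist',px,p[2]+.0115,c)-p)
print(onz('wrist',(311,262),p[2]-.0477,c)-p)
go([.4924,.0719,.135],-4.5)
"
```

```text
[[314.4081305  340.76104796]
 [314.37620419 322.42138186]
 [314.25441459 252.83787624]]
[ 0.00101931 -0.00028858  0.0115    ]
[-0.00109978  0.00582351 -0.0477    ]
t 7.0 pos [0.4932 0.0853 0.2341] tooly ang -4.5 z [-0.    -0.007 -1.   ] F [ 0.67  0.07 -1.39] M [-0.018 -0.025  0.016] w 0.0316 q [-0.64  0.36  0.49  2.14 -0.25  0.7  -0.07]
slide [-0.127  0.002  0.992] twist -0.00010408939587796971
```

>>> send_rows(
  commands=[
    {"slide": [-0.13, 0, 0.3], "twist": 0},
    {"slide": [-0.13, 0, 0.65], "twist": 0},
    {"slide": [-0.13, 0, 0.9], "twist": 0},
    {"slide": [-0.13, 0, 0.9], "twist": 0},
    {"slide": [-0.13, 0, 0.9], "twist": 0},
  ],
)

```text
time_s: 7.62
position: [0.4929, 0.0724, 0.1447]
ee_rot: [0.734, 0.679, -0.002, 0.003]
ft_force: [-0.3, 0.3, -1.1]
width: 0.0319
```

```bash
python3 -c "
from h import *
import pickle
go([.4924,.0719,.0905],-4.5)
c=bot.calibration('wrist');pickle.dump(c,open('c7.pkl','wb'))
save('wrist','w7.png');save('side','s7.png')
go([.4924,.0719,.0905],-4.5)
a=cv2.imread('pics/s7.png')[170:380,180:340];cv2.imwrite('pics/s7c.png',cv2.resize(a,None,fx=2.8,fy=2.8,interpolation=2))"
```

```text
t 7.62 pos [0.4929 0.0724 0.1447] tooly ang -4.4 z [ 0.001 -0.007 -1.   ] F [-0.26  0.33 -1.11] M [ 0.041 -0.051  0.024] w 0.0319 q [-0.53  0.5   0.38  2.21 -0.37  0.49  0.07]
slide [-0.002 -0.005  0.542] twist 0.00028777055688619966
t 7.72 pos [0.4931 0.0722 0.1452] tooly ang -4.5 z [ 0.002 -0.007 -1.   ] F [-1.03 -0.1  -1.01] M [-0.005 -0.023  0.077] w 0.0316 q [-0.53  0.5   0.38  2.21 -0.37  0.49  0.07]
slide [-0.    -0.009  0.547] twist 0.00014988185450527503
```

View pics/w7.png

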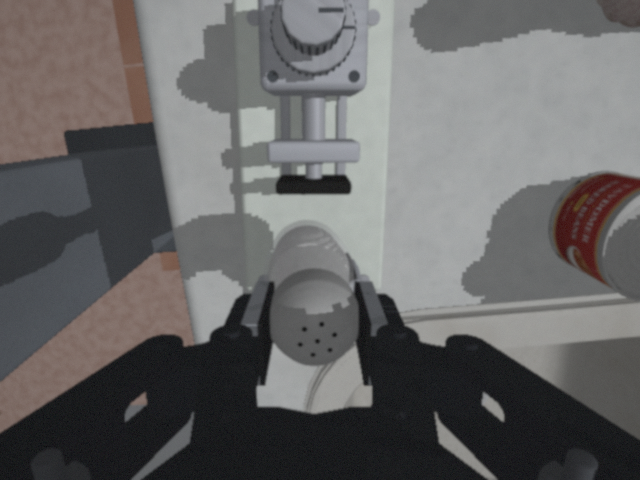

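View pics/s7c.png

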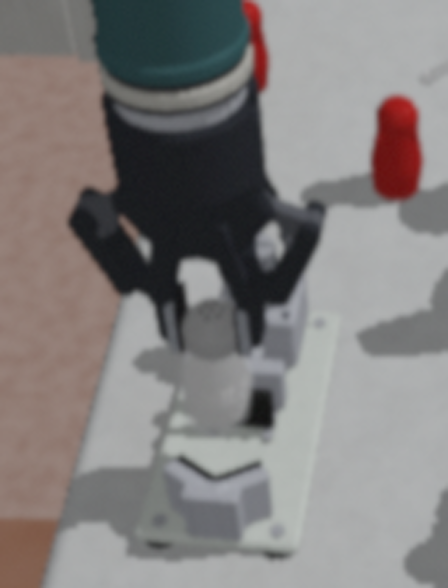

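The shaker is centred on the pad (313,184) and lies between the jaws in both views. I lower it.

>>> send_rows(
  commands=[
    {"slide": [0, 0, 0.2], "twist": 0},
    {"slide": [0, -0.01, 0.4], "twist": 0},
    {"slide": [0, -0.01, 0.47], "twist": 0},
    {"slide": [0, -0.01, 0.5], "twist": 0},
    {"slide": [0, -0.01, 0.52], "twist": 0},
    {"slide": [0, -0.01, 0.54], "twist": 0},
    {"slide": [0, -0.01, 0.54], "twist": 0},
  ],
)

```text
time_s: 8.6
position: [0.4924, 0.072, 0.0914]
ee_rot: [0.734, 0.679, -0.001, 0.003]
ft_force: [-0.3, 0.8, -1.4]
width: 0.0315
```

```bash
python3 -c "
from h import *
go([.4924,.0719,.0897],-4.5)"
```

```text
t 8.6 pos [0.4924 0.072  0.0914] tooly ang -4.5 z [ 0.002 -0.007 -1.   ] F [-0.29  0.81 -1.42] M [ 0.012  0.016 -0.022] w 0.0315 q [-0.45  0.59  0.29  2.23 -0.44  0.37  0.13]
slide [-0.001  0.     0.017] twist 0.00012837814562484734
```

>>> send_rows(
  commands=[
    {"slide": [0, 0, 0.015], "twist": 0},
    {"slide": [0, 0, 0.025], "twist": 0},
    {"slide": [0, 0, 0.025], "twist": 0},
  ],
)

```text
time_s: 8.98
position: [0.4926, 0.072, 0.0896]
ee_rot: [0.734, 0.679, -0.001, 0.003]
ft_force: [-0.9, 0.0, 8.9]
width: 0.0317
```

```bash
python3 -c "
from h import *
st()"
```

```text
t 8.97 pos [0.4926 0.072  0.0896] tooly ang -4.5 z [ 0.003 -0.006 -1.   ] F [-0.9   0.05  8.85] M [ 0.102  0.343 -0.009] w 0.0317 q [-0.45  0.6   0.29  2.23 -0.44  0.36  0.13]
```

It has seated: TCP z 0.0896 with 9 N. I release.

>>> send_rows(
  commands=[
    {"slide": [0, 0, -0.01], "twist": 0},
    {"slide": [0, 0, -0.01], "twist": 0},
    {"slide": [0, 0, -0.01], "twist": 0},
    {"slide": [0, 0, -0.01], "twist": 0},
    {"slide": [0, 0, -0.01], "twist": 0},
  ],
  hand=0,
)

```text
time_s: 9.6
position: [0.4925, 0.072, 0.0905]
ee_rot: [0.734, 0.679, -0.001, 0.003]
ft_force: [-1.2, 0.5, -0.8]
width: 0.0856
```

>>> send_rows(
  commands=[
    {"slide": [0, 0, -0.3], "twist": 0},
    {"slide": [0, 0, -0.8], "twist": 0},
    {"slide": [0, 0, -1], "twist": 0},
    {"slide": [0, 0, -1], "twist": 0},
  ],
)

```text
time_s: 10.1
position: [0.4932, 0.0728, 0.1919]
ee_rot: [0.734, 0.679, 0.001, 0.004]
ft_force: [0.3, 0.3, 0.4]
width: 0.0852
```

```bash
python3 -c "
from h import *
import pickle
c=bot.calibration('wrist');pickle.dump(c,open('c8.pkl','wb'))
save('wrist','w8.png')
save('side','s8.png')
go([.5014,.1855,.19],120)
a=cv2.imread('pics/s8.png')[220:380,200:330];cv2.imwrite('pics/s8c.png',cv2.resize(a,None,fx=3.5,fy=3.5,interpolation=2))"
```

```text
t 10.2 pos [0.4917 0.0727 0.19  ] tooly ang -4.5 z [ 0.002 -0.006 -1.   ] F [-0.26 -0.06 -0.83] M [ 0.021  0.019 -0.019] w 0.0854 q [-0.59  0.43  0.45  2.18 -0.32  0.59  0.02]
slide [ 1.132  0.009 -0.006] twist -0.6914935595817089
```

View pics/w8.png

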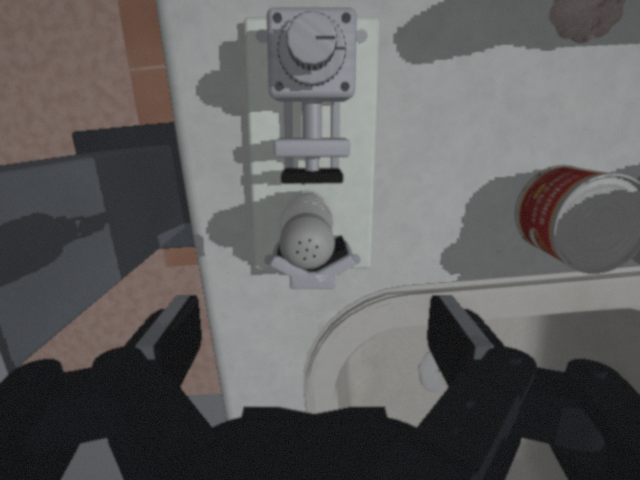

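View pics/s8c.png

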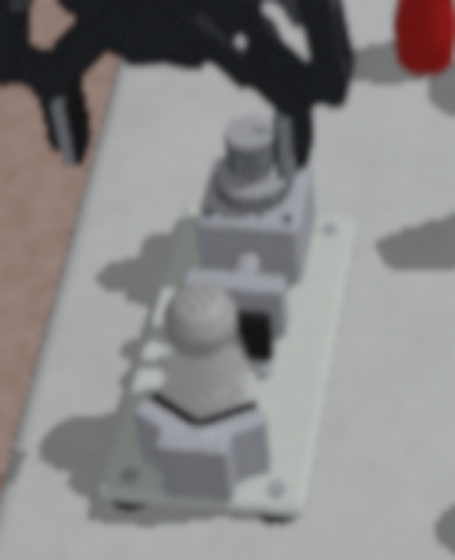

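```bash
python3 -c "
from h import *
import pickle;c=pickle.load(open('c8.pkl','rb'))
yd=np.array([.0793,.9969]);xd=np.array([.9969,-.0793]);k=np.array([.5014,.1855])
def v(px,z):
    d=onz('wrist',px,z,c)[:2]-k; return np.round([d@xd*1e3,d@yd*1e3+119],1)
print('cap',v((307,240),.090),v((306,247.5),.101),'foot guess',v((307,210),.04))
print('knob',v((312,37.5),.102),'pad face',v((312,183),.052),'pad ends',v((282,176),.052),v((343,176),.052),'V ends',v((268,260),.052),v((359,259),.052))
"
```

```text
cap [-3.   6.8] [-3.5  5.5] foot guess [-3.5 14.7]
knob [  0.2 119.1] pad face [ 0.2 36.4] pad ends [-20.5  41.3] [21.5 41.3] V ends [-32.1 -20.1] [ 34.5 -19.4]
```

```bash
python3 -c "
from h import *
import pickle
s=st()
c=bot.calibration('wrist');pickle.dump(c,open('c9.pkl','wb'))
im=save('wrist','w9.png');save('scene','sc9.png')
st()
a=im[:,:,::-1][150:310,230:390];cv2.imwrite('pics/w9c.png',cv2.resize(a,None,fx=3.6,fy=3.6,interpolation=2))
print('shaker side pred at vice (0,5) & (-3,6)')
a=cv2.imread('pics/sc9.png')[255:395,285:420];cv2.imwrite('pics/sc9c.png',cv2.resize(a,None,fx=4.2,fy=4.2,interpolation=2))"
```

```text
t 10.2 pos [0.4917 0.0727 0.19  ] tooly ang -4.5 z [ 0.002 -0.006 -1.   ] F [-0.26 -0.06 -0.83] M [ 0.021  0.019 -0.019] w 0.0854 q [-0.59  0.43  0.45  2.18 -0.32  0.59  0.02]
t 10.3 pos [0.4913 0.0725 0.1894] tooly ang -4.5 z [ 0.    -0.006 -1.   ] F [ 0.76 -0.53 -0.56] M [-0.01  -0.031  0.036] w 0.0851 q [-0.59  0.43  0.45  2.18 -0.32  0.59  0.02]
shaker side pred at vice (0,5) & (-3,6)
```

View pics/w9c.png

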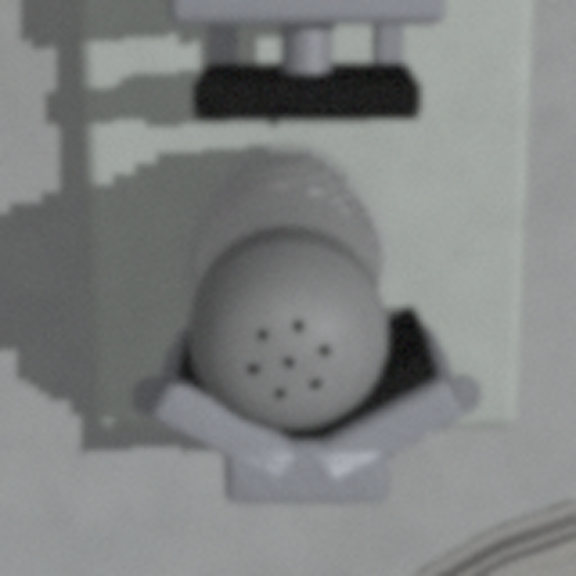

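View pics/sc9c.png

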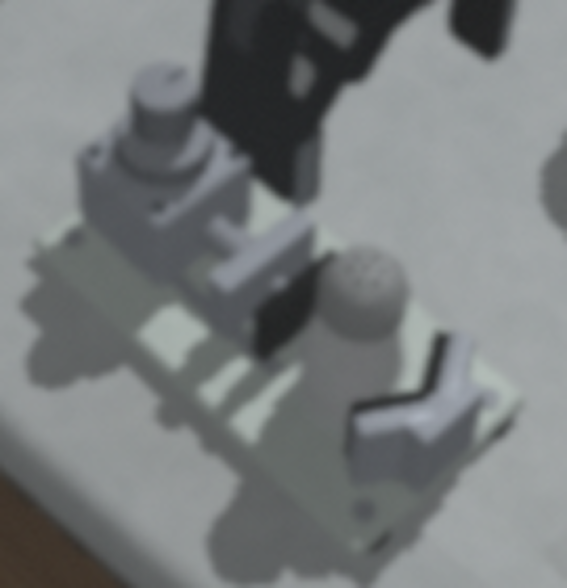

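The shaker stands upright between the jaws, but its cap centre (289,335 in the crop) is about 3.5 mm left of the V/pad centre (307). That is within tolerance but near its edge, and there is plenty of time, so I regrip and shift it.

```bash
python3 -c "
from h import *
go([.4893,.0722,.0905],-4.5)"
```

```text
t 10.3 pos [0.4913 0.0725 0.1894] tooly ang -4.5 z [ 0.    -0.006 -1.   ] F [ 0.76 -0.53 -0.56] M [-0.01  -0.031  0.036] w 0.0851 q [-0.59  0.43  0.45  2.18 -0.32  0.59  0.02]
slide [ 0.002 -0.021  0.989] twist 8.384390895659837e-05
```

>>> send_rows(
  commands=[
    {"slide": [0, -0.02, 0.3], "twist": 0},
    {"slide": [0, -0.02, 0.7], "twist": 0},
    {"slide": [0, -0.02, 0.99], "twist": 0},
    {"slide": [0, -0.02, 0.99], "twist": 0},
    {"slide": [0, -0.02, 0.99], "twist": 0},
  ],
)

```text
time_s: 10.92
position: [0.4895, 0.0717, 0.0905]
ee_rot: [0.734, 0.679, -0.002, 0.002]
ft_force: [1.1, 0.1, 0.1]
width: 0.0853
```

>>> send_rows(
  commands=[
    {"slide": [0, 0, 0], "twist": 0},
    {"slide": [0, 0, 0], "twist": 0},
    {"slide": [0, 0, 0], "twist": 0},
    {"slide": [0, 0, 0], "twist": 0},
    {"slide": [0, 0, 0], "twist": 0},
    {"slide": [0, 0, 0], "twist": 0},
  ],
  hand=255,
)

```text
time_s: 11.68
position: [0.4898, 0.0721, 0.0915]
ee_rot: [0.734, 0.679, -0.002, 0.002]
ft_force: [-1.4, 0.8, 6.6]
width: 0.0313
```

```bash
python3 -c "
from h import *
st()
save('wrist','w10.png');st()"
```

```text
t 11.68 pos [0.4898 0.0721 0.0915] tooly ang -4.5 z [ 0.001 -0.006 -1.   ] F [-1.42  0.75  6.64] M [0.047 0.238 0.039] w 0.0313 q [-0.46  0.59  0.3   2.24 -0.46  0.37  0.14]
t 11.72 pos [0.4898 0.0721 0.0915] tooly ang -4.5 z [ 0.001 -0.006 -1.   ] F [-1.23  1.02  7.  ] M [ 0.035  0.27  -0.006] w 0.0316 q [-0.46  0.59  0.3   2.24 -0.46  0.37  0.14]
```

View pics/w10.png

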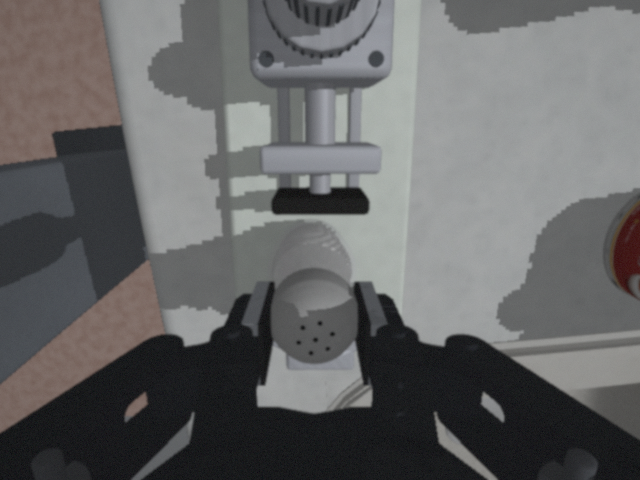

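>>> send_rows(
  commands=[
    {"slide": [0, 0, -0.03], "twist": 0},
    {"slide": [0, 0.02, -0.03], "twist": 0},
    {"slide": [0, 0.04, -0.03], "twist": 0},
    {"slide": [0, 0.04, -0.02], "twist": 0},
    {"slide": [0, 0.04, -0.01], "twist": 0},
    {"slide": [0, 0.04, 0.0], "twist": 0},
  ],
)

```text
time_s: 12.48
position: [0.4937, 0.0718, 0.0914]
ee_rot: [0.734, 0.679, -0.002, 0.002]
ft_force: [-1.3, 0.2, 9.3]
width: 0.0316
```

```bash
python3 -c "
from h import *
st()"
```

```text
t 12.47 pos [0.4937 0.0718 0.0914] tooly ang -4.5 z [ 0.    -0.006 -1.   ] F [-1.33  0.24  9.35] M [ 0.052  0.399 -0.008] w 0.0316 q [-0.46  0.59  0.3   2.23 -0.46  0.38  0.14]
```

>>> send_rows(
  commands=[
    {"slide": [0, 0, -0.006], "twist": 0},
    {"slide": [0, 0, -0.006], "twist": 0},
  ],
)

```text
time_s: 12.72
position: [0.4936, 0.0718, 0.092]
ee_rot: [0.734, 0.679, -0.002, 0.002]
ft_force: [0.3, 0.4, -0.8]
width: 0.0314
```

>>> send_rows(
  commands=[
    {"slide": [0, 0, 0], "twist": 0},
    {"slide": [0, 0, 0], "twist": 0},
    {"slide": [0, 0, 0], "twist": 0},
    {"slide": [0, 0, 0], "twist": 0},
    {"slide": [0, 0, 0], "twist": 0},
  ],
  hand=0,
)

```text
time_s: 13.35
position: [0.4936, 0.0718, 0.092]
ee_rot: [0.734, 0.679, -0.002, 0.002]
ft_force: [-0.1, -0.5, -0.2]
width: 0.0854
```

>>> send_rows(
  commands=[
    {"slide": [0, 0, -0.3], "twist": 0},
    {"slide": [0, 0, -0.8], "twist": 0},
    {"slide": [0, 0, -1], "twist": 0},
    {"slide": [0, 0, -1], "twist": 0},
    {"slide": [0, 0, -1], "twist": 0},
    {"slide": [0, 0, -1], "twist": 0},
  ],
)

```text
time_s: 14.1
position: [0.4927, 0.0723, 0.1909]
ee_rot: [0.734, 0.679, -0.003, 0.002]
ft_force: [0.3, -0.0, -0.5]
width: 0.0852
```

```bash
python3 -c "
from h import *
import pickle
st()
c=bot.calibration('wrist');pickle.dump(c,open('c11.pkl','wb'))
im=save('wrist','w11.png')
go([.5014,.1855,.19],120)
a=im[:,:,::-1][150:310,230:390];cv2.imwrite('pics/w11c.png',cv2.resize(a,None,fx=3.6,fy=3.6,interpolation=2))"
```

```text
t 14.1 pos [0.4927 0.0723 0.1909] tooly ang -4.5 z [-0.002 -0.006 -1.   ] F [ 0.26 -0.01 -0.51] M [ 0.024  0.007 -0.053] w 0.0852 q [-0.6   0.43  0.47  2.18 -0.33  0.6   0.03]
t 14.15 pos [0.4928 0.0722 0.191 ] tooly ang -4.5 z [-0.002 -0.006 -1.   ] F [-0.36 -0.32  0.28] M [ 0.023  0.039 -0.031] w 0.0853 q [-0.6   0.43  0.47  2.18 -0.33  0.6   0.03]
slide [ 1.136 -0.004  0.002] twist -0.6917204981752595
```

View pics/w11c.png

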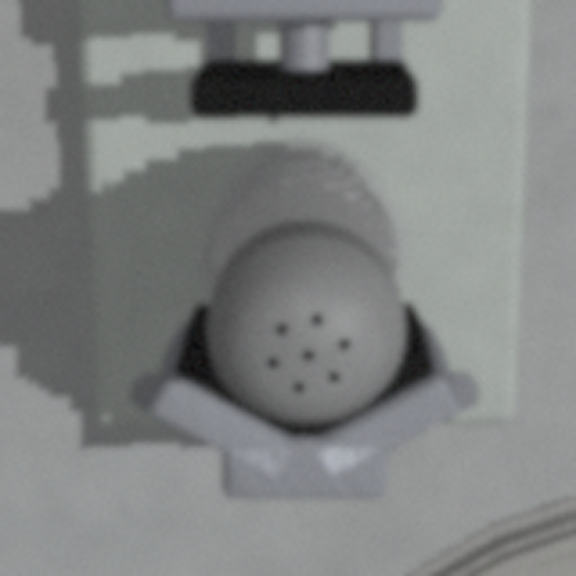

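Centred now (cap at 308 against V centre 305). I move over the knob, turning back by 109° so one stroke has room.

>>> send_rows(
  commands=[
    {"slide": [0.3, 0, 0], "twist": -0.055},
    {"slide": [0.7, 0, 0], "twist": -0.11},
    {"slide": [1, 0, 0], "twist": -0.165},
    {"slide": [1, 0, 0], "twist": -0.22},
    {"slide": [1, 0, 0], "twist": -0.275},
    {"slide": [1, 0, 0], "twist": -0.33},
    {"slide": [1, 0, 0], "twist": -0.385},
    {"slide": [1, 0, 0], "twist": -0.44},
    {"slide": [1, 0, 0], "twist": -0.495},
    {"slide": [1, 0, 0], "twist": -0.55},
    {"slide": [1, 0, 0], "twist": -0.6},
    {"slide": [1, 0, 0], "twist": -0.6},
  ],
)

```text
time_s: 15.65
position: [0.5004, 0.1715, 0.1896]
ee_rot: [-0.116, 0.993, -0.003, -0.002]
ft_force: [-1.1, 0.4, 0.1]
width: 0.085
```

```bash
python3 -c "
from h import *
import pickle
go([.5014,.1855,.14],104)
c=bot.calibration('wrist');pickle.dump(c,open('c12.pkl','wb'))
im=save('wrist','w12.png')
st()
print(proj('wrist',[[.5014,.1855,.102],[.5014,.1855,.073]],c))"
```

```text
t 15.65 pos [0.5004 0.1715 0.1896] tooly ang 103.4 z [-0.003 -0.006 -1.   ] F [-1.08  0.41  0.06] M [0.025 0.036 0.02 ] w 0.085 q [-0.37  0.43 -0.07  2.09  0.05  0.62  1.33]
slide [-0.044  0.137  0.495] twist -0.003551727964579893
t 15.7 pos [0.5004 0.1715 0.1897] tooly ang 103.3 z [-0.003 -0.006 -1.   ] F [ 0.91  0.14 -1.25] M [ 0.036  0.008 -0.009] w 0.0852 q [-0.37  0.43 -0.07  2.09  0.05  0.62  1.33]
[[336.7820015  255.49504934]
 [334.46758547 241.30577679]]
```

View pics/w12.png

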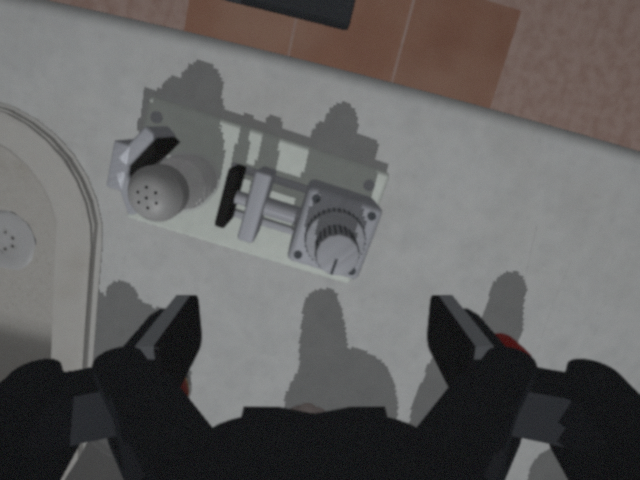

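```bash
python3 -c "
from h import *
import pickle;c=pickle.load(open('c12.pkl','rb'))
a=cv2.imread('pics/w12.png')[170:290,280:400]
b=cv2.resize(a,None,fx=5,fy=5,interpolation=2)
cv2.imwrite('pics/w12c.png',b)"
```

```text
(no output)
```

View pics/w12c.png

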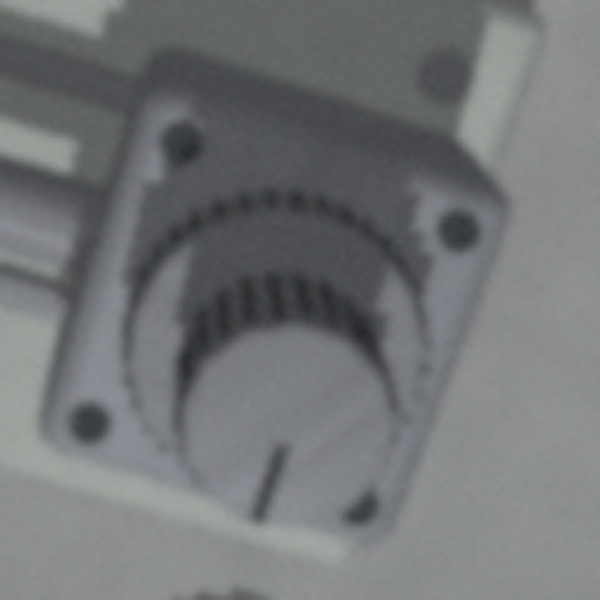

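The knob top centre measures (337.9,255.1) against a predicted (336.8,255.5). I descend around the knob.

>>> send_rows(
  commands=[
    {"slide": [-0.04, 0.14, 0.1], "twist": 0},
    {"slide": [-0.04, 0.14, 0.4], "twist": 0},
    {"slide": [-0.04, 0.14, 0.7], "twist": 0},
    {"slide": [-0.04, 0.14, 0.86], "twist": 0},
    {"slide": [-0.04, 0.14, 0.92], "twist": 0},
    {"slide": [-0.04, 0.14, 0.92], "twist": 0},
    {"slide": [-0.04, 0.14, 0.92], "twist": 0},
  ],
)

```text
time_s: 16.58
position: [0.5015, 0.1858, 0.0984]
ee_rot: [-0.116, 0.993, -0.003, -0.001]
ft_force: [0.1, -0.2, 0.3]
width: 0.0852
```

```bash
python3 -c "
from h import *
import pickle
go([.5014,.1859,.096],104)
c=bot.calibration('wrist');pickle.dump(c,open('c13.pkl','wb'))
im=save('wrist','w13.png')
print(proj('wrist',[[.5014,.1859,.102],[.5014,.1859,.073]],c))"
```

```text
t 16.57 pos [0.5015 0.1858 0.0984] tooly ang 103.3 z [-0.002 -0.006 -1.   ] F [ 0.08 -0.16  0.26] M [ 0.032 -0.011 -0.053] w 0.0852 q [-0.41  0.59 -0.05  2.13  0.08  0.43  1.29]
slide [0.001 0.001 0.024] twist -0.003922247716029561
[[313.03110318 326.69738789]
 [313.48395931 292.74349804]]
```

View pics/w13.png

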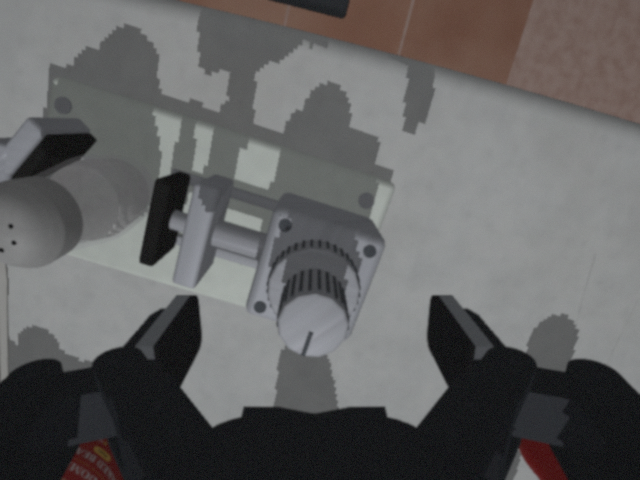

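>>> send_rows(
  commands=[
    {"slide": [0, 0, 0], "twist": 0},
    {"slide": [0, 0, 0], "twist": 0},
    {"slide": [0, 0, 0], "twist": 0},
    {"slide": [0, 0, 0], "twist": 0},
    {"slide": [0, 0, 0], "twist": 0},
    {"slide": [0, 0, 0], "twist": 0},
  ],
  hand=255,
)

```text
time_s: 17.38
position: [0.5016, 0.1854, 0.0989]
ee_rot: [-0.116, 0.993, -0.003, -0.001]
ft_force: [-1.3, -1.7, 5.3]
width: 0.024
```

```bash
python3 -c "
from h import *
st()"
```

```text
t 17.38 pos [0.5016 0.1854 0.0989] tooly ang 103.3 z [-0.001 -0.006 -1.   ] F [-1.26 -1.72  5.25] M [-0.163  0.12   0.026] w 0.024 q [-0.41  0.58 -0.05  2.13  0.08  0.43  1.29]
```

Gripped (24 mm, forces low). I turn clockwise 60° and read the torque.

>>> send_rows(
  commands=[
    {"slide": [0, 0, 0], "twist": 0.05},
    {"slide": [0, 0, 0], "twist": 0.1},
    {"slide": [0, 0, 0], "twist": 0.15},
    {"slide": [0, 0, 0], "twist": 0.2},
    {"slide": [0, 0, 0], "twist": 0.25},
    {"slide": [0, 0, 0], "twist": 0.3},
    {"slide": [0, 0, 0], "twist": 0.33},
  ],
)

```text
time_s: 18.25
position: [0.5016, 0.1852, 0.0989]
ee_rot: [0.393, 0.92, -0.003, 0.001]
ft_force: [-0.8, -0.7, 2.4]
width: 0.0239
```

```bash
python3 -c "
from h import *
st();im=save('wrist','w14.png');st()"
```

```text
t 18.25 pos [0.5016 0.1852 0.0989] tooly ang 43.7 z [-0.001 -0.007 -1.   ] F [-0.75 -0.73  2.45] M [-0.183  0.091  0.162] w 0.0239 q [-0.6   0.6   0.22  2.14 -0.29  0.43  0.61]
t 18.3 pos [0.5016 0.1852 0.0989] tooly ang 43.6 z [-0.001 -0.007 -1.   ] F [-0.51 -1.3   3.91] M [-0.135  0.13  -0.018] w 0.0243 q [-0.6   0.6   0.22  2.14 -0.29  0.43  0.61]
```

View pics/w14.png

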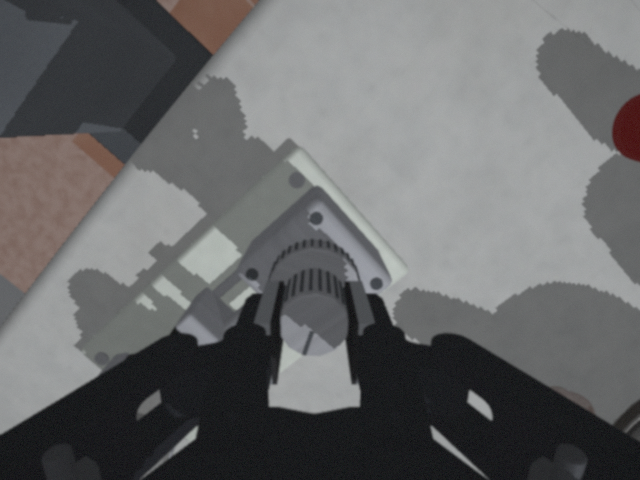

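The mark turned along with the gripper, and the torque is about 0.1 N·m, so the jaw runs free. I continue in smaller strokes.

>>> send_rows(
  commands=[
    {"slide": [0, 0, 0], "twist": 0.055},
    {"slide": [0, 0, 0], "twist": 0.11},
    {"slide": [0, 0, 0], "twist": 0.165},
  ],
)

```text
time_s: 18.68
position: [0.5014, 0.1851, 0.0989]
ee_rot: [0.618, 0.786, -0.003, 0.001]
ft_force: [-0.7, -1.2, 1.7]
width: 0.0237
```

```bash
python3 -c "
from h import *
st();im=save('scene','sc15.png');save('side','s15.png');st()
a=cv2.imread('pics/sc15.png')[255:395,285:420];a=cv2.resize(a,None,fx=3.5,fy=3.5,interpolation=2)[:450]
b=cv2.imread('pics/s15.png')[245:375,220:310];b=cv2.resize(b,None,fx=3.5,fy=3.5,interpolation=2)[:450]
cv2.imwrite('pics/c15.png',cv2.hconcat([a[:450],cv2.copyMakeBorder(b,0,450-b.shape[0],0,0,0)]))"
```

```text
t 18.68 pos [0.5014 0.1851 0.0989] tooly ang 13.7 z [-0.002 -0.007 -1.   ] F [-0.67 -1.22  1.73] M [-0.185  0.147  0.105] w 0.0237 q [-0.7   0.62  0.36  2.15 -0.47  0.45  0.26]
t 18.77 pos [0.5014 0.1851 0.0989] tooly ang 13.9 z [-0.001 -0.007 -1.   ] F [-0.42 -0.37  2.87] M [-0.073  0.172 -0.088] w 0.0243 q [-0.7   0.62  0.36  2.15 -0.47  0.45  0.27]
```

View pics/c15.png

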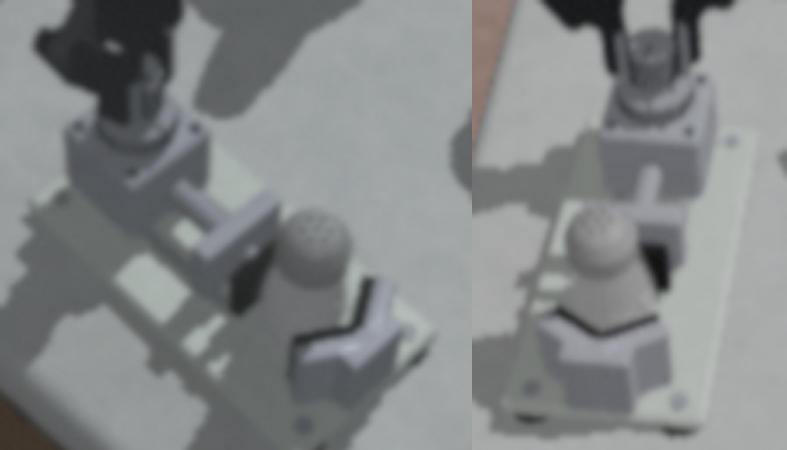

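The jaw has advanced about 12 mm and the pad is close to the shaker. From here I take small steps and watch the torque.

>>> send_rows(
  commands=[
    {"slide": [0, 0, 0], "twist": 0.03},
    {"slide": [0, 0, 0], "twist": 0.06},
  ],
)

```text
time_s: 19.02
position: [0.5014, 0.1852, 0.0989]
ee_rot: [0.687, 0.727, -0.003, 0.002]
ft_force: [-0.8, -0.2, 1.6]
width: 0.024
```

```bash
python3 -c "
from h import *
st()"
```

```text
t 19.02 pos [0.5014 0.1852 0.0989] tooly ang 3.3 z [-0.002 -0.007 -1.   ] F [-0.84 -0.15  1.64] M [-0.054  0.094  0.175] w 0.024 q [-0.73  0.63  0.41  2.15 -0.53  0.47  0.14]
```

>>> send_rows(
  commands=[
    {"slide": [0, 0, 0], "twist": 0.03},
    {"slide": [0, 0, 0], "twist": 0.06},
  ],
)

```text
time_s: 19.27
position: [0.5013, 0.1851, 0.0989]
ee_rot: [0.751, 0.66, -0.003, 0.002]
ft_force: [-0.6, -1.2, 2.1]
width: 0.024
```

```bash
python3 -c "
from h import *
st()"
```

```text
t 19.27 pos [0.5013 0.1851 0.0989] tooly ang -7.4 z [-0.002 -0.007 -1.   ] F [-0.6  -1.15  2.06] M [-0.076  0.117  0.245] w 0.024 q [-0.77  0.64  0.46  2.15 -0.59  0.48  0.01]
```

>>> send_rows(
  commands=[
    {"slide": [0, 0, 0], "twist": 0.03},
    {"slide": [0, 0, 0], "twist": 0.06},
  ],
)

```text
time_s: 19.52
position: [0.5013, 0.1852, 0.0989]
ee_rot: [0.809, 0.587, -0.003, 0.002]
ft_force: [0.2, -0.2, 2.3]
width: 0.0242
```

```bash
python3 -c "
from h import *
st();save('side','s16.png');save('scene','sc16.png');st()
a=cv2.imread('pics/sc16.png')[255:395,285:420];a=cv2.resize(a,None,fx=3.5,fy=3.5,interpolation=2)[:450]
b=cv2.imread('pics/s16.png')[245:375,220:310];b=cv2.resize(b,None,fx=3.5,fy=3.5,interpolation=2)[:450]
cv2.imwrite('pics/c16.png',cv2.hconcat([a[:450],cv2.copyMakeBorder(b,0,450-b.shape[0],0,0,0)]))"
```

```text
t 19.52 pos [0.5013 0.1852 0.0989] tooly ang -18.0 z [-0.002 -0.007 -1.   ] F [ 0.17 -0.16  2.26] M [-0.056  0.163  0.245] w 0.0242 q [-0.8   0.65  0.51  2.15 -0.65  0.5  -0.11]
t 19.62 pos [0.5013 0.1852 0.0989] tooly ang -18.0 z [-0.002 -0.007 -1.   ] F [-0.22 -0.69  3.54] M [-0.095  0.163  0.057] w 0.0235 q [-0.8   0.65  0.51  2.15 -0.65  0.5  -0.11]
```

View pics/c16.png

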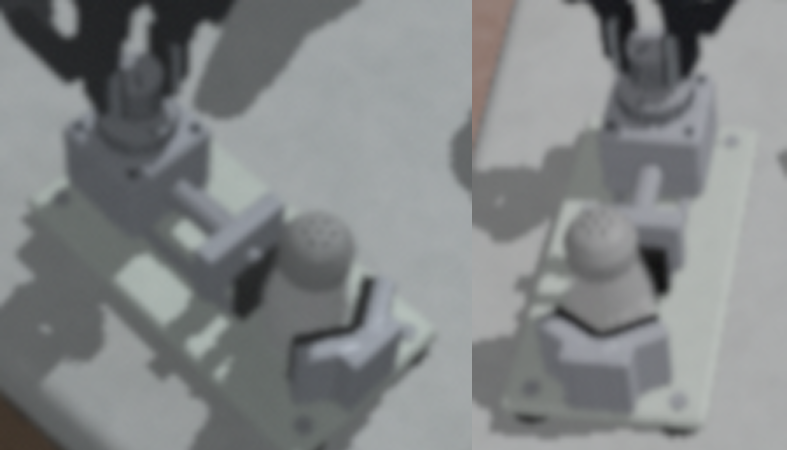

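The torque sits at 0.245 N·m over the last two steps, so the ratchet is slipping, by roughly 10–18° so far. I add 28° more, then release and measure the marks.

>>> send_rows(
  commands=[
    {"slide": [0, 0, 0], "twist": 0.05},
    {"slide": [0, 0, 0], "twist": 0.1},
    {"slide": [0, 0, 0], "twist": 0.155},
  ],
)

```text
time_s: 20.0
position: [0.5012, 0.1852, 0.099]
ee_rot: [0.927, 0.375, -0.003, 0.003]
ft_force: [-0.6, -0.7, 2.0]
width: 0.0241
```

```bash
python3 -c "
from h import *
st()"
```

```text
t 20.0 pos [0.5012 0.1852 0.099 ] tooly ang -45.9 z [-0.002 -0.007 -1.   ] F [-0.57 -0.69  2.04] M [-0.091  0.157  0.251] w 0.0241 q [-0.89  0.69  0.64  2.16 -0.79  0.55 -0.46]
```

>>> send_rows(
  commands=[
    {"slide": [0, 0, 0], "twist": 0},
    {"slide": [0, 0, 0], "twist": 0},
    {"slide": [0, 0, 0], "twist": 0},
    {"slide": [0, 0, 0], "twist": 0},
    {"slide": [0, 0, 0], "twist": 0},
  ],
  hand=0,
)

```text
time_s: 20.62
position: [0.5013, 0.1852, 0.099]
ee_rot: [0.927, 0.376, -0.002, 0.003]
ft_force: [0.1, -0.5, 0.2]
width: 0.0858
```

>>> send_rows(
  commands=[
    {"slide": [0, 0, -0.3], "twist": 0},
    {"slide": [0.1, 0, -0.8], "twist": 0},
    {"slide": [0.2, 0, -0.9], "twist": 0},
    {"slide": [0.2, 0, -0.9], "twist": 0},
    {"slide": [0.2, 0, -0.9], "twist": 0},
  ],
)

```text
time_s: 21.25
position: [0.5145, 0.1995, 0.1876]
ee_rot: [0.927, 0.376, -0.004, 0.003]
ft_force: [0.0, -0.7, -0.3]
width: 0.0855
```

```bash
python3 -c "
from h import *
import pickle
st();c=bot.calibration('wrist');pickle.dump(c,open('c17.pkl','wb'))
im=save('wrist','w17.png');st()
print(proj('wrist',[[.5014,.1855,.102],[.5014,.1855,.073]],c))"
```

```text
t 21.25 pos [0.5145 0.1995 0.1876] tooly ang -45.9 z [-0.005 -0.008 -1.   ] F [ 0.04 -0.72 -0.33] M [ 0.01   0.051 -0.036] w 0.0855 q [-1.02  0.59  0.81  2.07 -0.63  0.75 -0.61]
t 21.3 pos [0.5144 0.1993 0.1875] tooly ang -45.9 z [-0.005 -0.008 -1.   ] F [ 0.36 -0.09  0.37] M [ 0.011 -0.013 -0.003] w 0.0855 q [-1.02  0.59  0.81  2.07 -0.63  0.75 -0.61]
[[316.11859673 279.0163032 ]
 [315.81192431 261.82856001]]
```

View pics/w17.png

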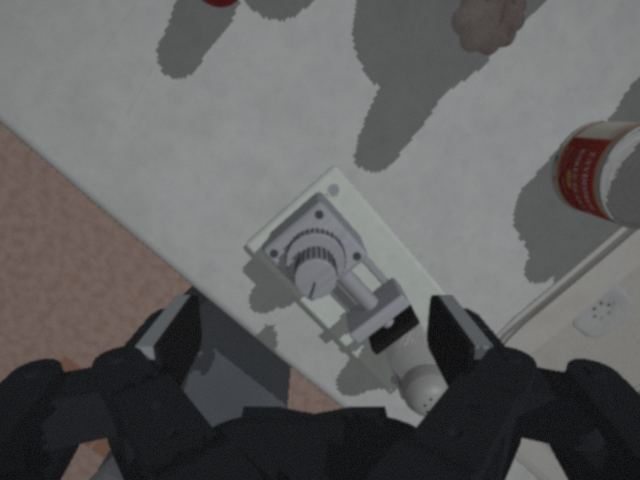

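The knob mark points to image (312,295), but the barrel's line is hidden behind the knob from here. I shift the camera over it.

>>> send_rows(
  commands=[
    {"slide": [-0.4, 0, -0.1], "twist": 0},
    {"slide": [-0.8, 0, -0.1], "twist": 0},
    {"slide": [-1, 0, -0.1], "twist": 0},
    {"slide": [-1, 0, -0.1], "twist": 0},
    {"slide": [-1, 0, -0.1], "twist": 0},
  ],
)

```text
time_s: 21.92
position: [0.4441, 0.1309, 0.1984]
ee_rot: [0.927, 0.376, -0.003, 0.003]
ft_force: [0.8, 0.1, 0.3]
width: 0.0853
```

```bash
python3 -c "
from h import *
import pickle
st();c=bot.calibration('wrist');pickle.dump(c,open('c18.pkl','wb'))
im=save('wrist','w18.png');st()
p=proj('wrist',[[.5014,.1855,.102],[.5014,.1855,.073]],c);print(p)
u,v=p[0].astype(int);u0=max(u-50,0);v0=max(v-50,0);print(u0,v0)
cv2.imwrite('pics/w18c.png',cv2.resize(im[v0:v0+100,u0:u0+100,::-1],None,fx=6,fy=6,interpolation=2))"
```

```text
t 21.93 pos [0.4441 0.1309 0.1984] tooly ang -45.8 z [-0.004 -0.008 -1.   ] F [0.79 0.11 0.27] M [-0.01  -0.03   0.015] w 0.0853 q [-1.02  0.47  0.86  2.25 -0.59  0.66 -0.54]
t 21.98 pos [0.4442 0.131  0.1984] tooly ang -45.8 z [-0.004 -0.008 -1.   ] F [-0.9  -0.74 -0.25] M [ 0.025 -0.06  -0.058] w 0.0853 q [-1.02  0.47  0.86  2.25 -0.59  0.66 -0.54]
[[315.54278251 105.48070036]
 [315.23645017 107.41241738]]
265 55
```

View pics/w18.png

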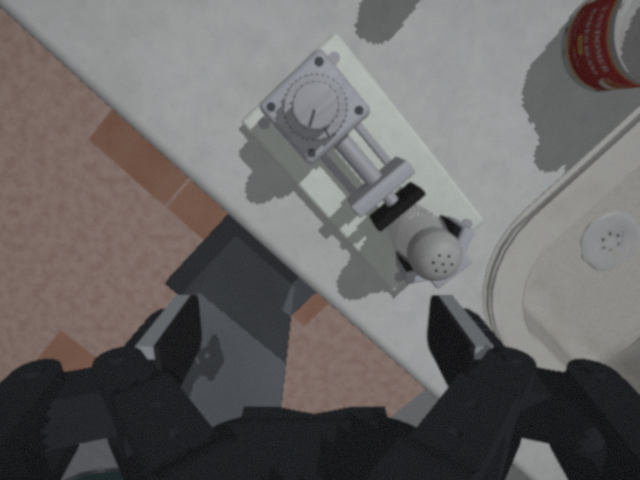

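View pics/w18c.png

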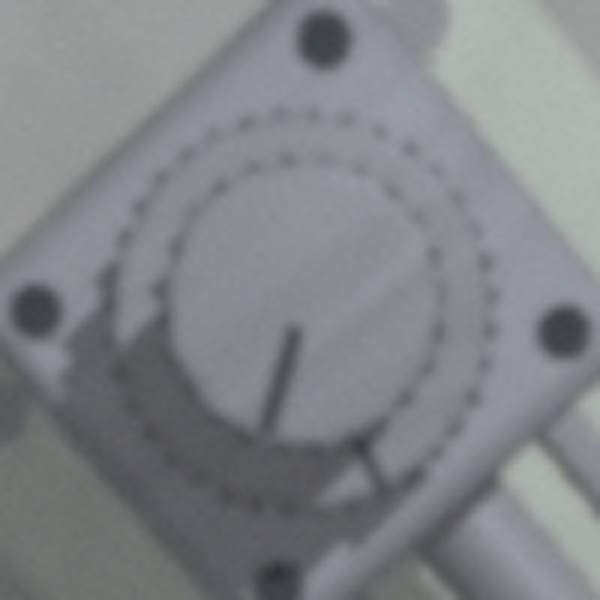

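The crop shows the knob mark ending at (267,430) and the barrel line from (362,443) to (380,485); the slip looks like about 40°. The shaker is upright in the V with the pad against it. I compute the slip exactly.

```bash
python3 -c "
from h import *
import pickle;c=pickle.load(open('c18.pkl','rb'))
f=lambda x,y:((x+.5)/6-.5+265,(y+.5)/6-.5+55)
k=onz('wrist',f(304,306),.102,c)[:2];b=onz('wrist',f(303,313),.073,c)[:2]
print(k,b)
an=lambda d:np.degrees(np.arctan2(d[1],d[0]))
m=onz('wrist',f(267,432),.102,c)[:2];m0=onz('wrist',f(295,330),.102,c)[:2]
l=onz('wrist',f(380,485),.073,c)[:2];l0=onz('wrist',f(362,445),.073,c)[:2]
print('mark',an(m-k),an(m-m0),np.hypot(*(m-k)),'line',an(l-b),an(l-l0),np.hypot(*(l-b)))
yd=np.array([.0793,.9969]);xd=np.array([.9969,-.0793]);o=np.array([.5014,.1855])-.119*yd
for n,px,z in [('cap',(435,252),.09),('holes',(442,262),.101)]:
    d=onz('wrist',px,z,c)[:2]-o;print(n,d@xd*1e3,d@yd*1e3)
st()"
```

```text
[0.50124908 0.1855778 ] [0.50161752 0.18584415]
mark -152.86352976221534 -151.82780004612223 0.011724007447854129 line -110.80197927549939 -110.66515307695245 0.019219829196614198
cap -0.9232559250307074 0.9388711063307418
holes -1.799063291686746 -1.9909682726534135
t 21.98 pos [0.4442 0.131  0.1984] tooly ang -45.8 z [-0.004 -0.008 -1.   ] F [-0.9  -0.74 -0.25] M [ 0.025 -0.06  -0.058] w 0.0853 q [-1.02  0.47  0.86  2.25 -0.59  0.66 -0.54]
```

Slip is about 42°, the barrel turned 106° (matching the measured gap), and the shaker sits in the V. The arm is clear of everything, so I take one last scene view and hand in.

```bash
python3 -c "
from h import *
save('scene','sc19.png');st();print(bot.finish_job())"
```

```text
t 22.02 pos [0.4442 0.1309 0.1985] tooly ang -45.8 z [-0.004 -0.008 -1.   ] F [0.13 0.26 0.07] M [ 0.03  -0.002  0.026] w 0.0858 q [-1.02  0.47  0.86  2.25 -0.59  0.66 -0.54]
the job is handed in; nothing more can be done
None
```

View pics/sc19.png

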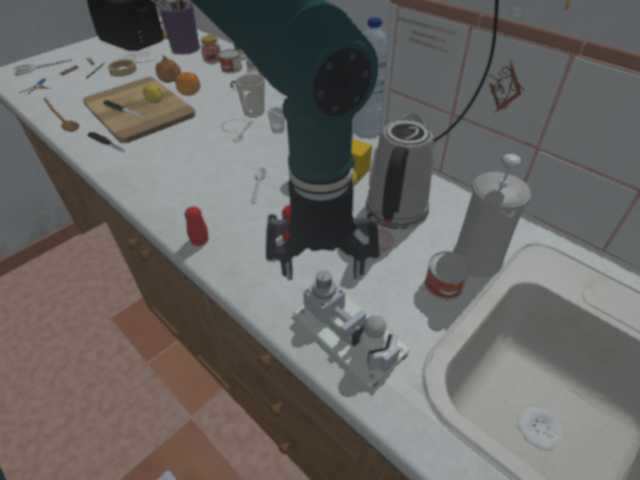

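The salt shaker is clamped upright in the vice and the job is handed in at 22 s.

- **Placing:** I gripped the clear glass shaker (not the two red ones) by its cap and stood it between the jaws. The first release left it about 3.5 mm off-centre, so I regripped and recentred it before clamping.
- **Clamping:** I turned only the small ratchet knob, clockwise by 149° in one grip. The torque rose to about 0.25 N·m and stayed there, so the ratchet was slipping.
- **Last checks:** The wrist picture gives a slip of about 42°, with the barrel turned 106°. It shows the shaker upright in the V with the pad against it, and the gripper was open and clear.
- **Uncertain:** The two readings of the cap's final position differ by about 3 mm along the vice's y. I noticed no contact with the bystanders. The tin is where it was at the start, and the garlic's spot in the last scene view looks unchanged, but the jam jar is hidden by the arm there, so I did not check its final position.

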